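# Stack the turned bins on the loaded one at the service ledge

### The job

Slide the loaded bin back along the bench, without lifting it, until its long side lies flat against the service ledge, and build a stack of three on it with the two empty bins that stand nested in one another. Turn each bin end for end from the one below it, so that it sits level on the ledges instead of nesting and nothing presses on the jars. Set the bins down rather than dropping them, keep the jars upright in their bin, and leave the bottle, dishes, mixer and tube rack where they are.

Things in the scene. Friction and masses are not known exactly. Their poses are not given: they have to be found in the camera images.
- bin_loaded_mid (a point): (Sizes in mm.) Centre, half-way up (35 above its underside), of the loaded bin: open grey plastic stack-and-nest bin, 170 long (x), 120 wide (y), 70 high, about 0.17 kg; one short end has a scoop, at -x; z up. It holds three jars and stands on the bench 40 to 190 short of the service ledge, its length within 30 degrees of the ledge's. Thin walls taper to a 131 x 81 foot; floor 3 thick
- bin_loaded_scoop (a point): Middle of the scoop (60 wide gap in the rim) in the loaded bin's short end: at bin x = -81, y = 0, 48 above the underside. Elsewhere the rim is a solid upright band 8 thick, 22 high (48 to 70 above the underside), outside 170 x 120, inside 154 x 104: the part to push or pinch. A grip of 60 N does it no harm
- bin_loaded_ledge (a point): Middle of a ledge top (bin x = 34, y = 42, 64 above the underside). Each long side has two inside ledges from y = 52 to 32: at x = -77 to -49 and x = 15 to 54, on pillars down to the floor. A bin set on it turned end for end rests its foot on the four ledges, 64 higher than this bin, centred within 3; their outer edges slope and guide it in from 5 off
- bin_under_mid (a point): Centre, half-way up, of the lower of the two empty bins, identical to the loaded one (same frame and ledges). It stands on the bench, turned any way, with the other empty bin nested in it. A bin set on another the same way round drops past the ledges: it nests 22 higher than it, or lands on what is inside
- bin_under_scoop (a point): Middle of the scoop of the lower empty bin (bin x = -81, y = 0, 48 above its underside)
- bin_over_mid (a point): Centre, half-way up, of the upper empty bin, identical again. It is nested in the lower one, the same way round and 22 higher, its rim sitting on the other's rim; it lifts straight out, with 1.8 of play all round. From above, a finger finds room inside the rim at each long side from x = -44 to 10 and at the plain short end (x = 77) from y = -30 to 30; elsewhere are ledges or the scoop
- bin_over_scoop (a point): Middle of the scoop of the upper empty bin (bin x = -81, y = 0, 48 above its underside)
- service_ledge_face (a point): The raised service ledge that runs along the middle of the island bench, beyond the bins: fixed, 64 high, 120 deep, 1660 long. Origin: middle of its near face, at the top edge. x points into the ledge (away from the robot), y along its face, z up
- jar0_mid (a point): White plastic sample jar with a screw lid, 38 across, 46 high, about 45 g, standing in the loaded bin on its floor towards the scooped end; it can slide about a little. Origin: its centre, half-way up
- jar1_mid (a point): White plastic sample jar with a screw lid, 38 across, 46 high, about 45 g, standing in the loaded bin on its floor, in the middle; it can slide about a little. Origin: its centre, half-way up
- jar2_mid (a point): White plastic sample jar with a screw lid, 38 across, 46 high, about 45 g, standing in the loaded bin on its floor towards the plain end; it can slide about a little. Origin: its centre, half-way up
- bottle_mid (a point): Amber reagent bottle, 64 across, 150 high, 0.4 kg: leave it where it is. Origin: its centre, half-way up
- dishes_mid (a point): Stack of four pale plastic culture dishes, 89 across, 60 high: leave it. Origin: its centre, half-way up
- mixer_mid (a point): Small white bench mixer with a rubber cup on top, 110 x 120 on the bench, 106 high, 1.8 kg: leave it. Origin: its centre, 53 up; x and y along its base's sides
- rack_mid (a point): Green tube rack, 200 (x) by 90 (y) by 64 high, with tubes standing up to 80: leave it. Origin: 32 above its underside, in the middle
Mind the look-alikes: they are no part of the job. What is shaped like the part that bears bin_over_mid but brown, red or yellow is not meant.

How it is judged (in metres and radians):
At the end, for the whole second after the job is handed in: Loaded bin on the bench, long side against the ledge (gap under 8 mm, parallel within 0.08 rad). Each empty bin turned end for end on the bin below, 61-67 mm above it, centred within 8 mm, level within 0.05 and in line within 0.12 rad. Jars upright in the loaded bin; all released, at rest (x of bin_loaded_mid in the frame of service_ledge_face above -0.068 m and angle between the x axis of bin_loaded_mid and the y axis of service_ledge_face, either way round below 0.08 rad and angle between bin_loaded_mid's own z axis and vertical below 0.03 rad and height (world z) of bin_loaded_mid below 0.038 m and (((z of bin_over_mid in the frame of bin_loaded_mid between 0.061 and 0.067 m and angle between bin_over_mid's own z axis and vertical below 0.05 rad and angle between the x axis of bin_over_mid and the x axis of bin_loaded_mid, either way round below 0.12 rad and x of bin_over_scoop in the frame of bin_loaded_mid above 0.06 m and x of bin_over_mid in the frame of bin_loaded_mid between -0.008 and 0.008 m and y of bin_over_mid in the frame of bin_loaded_mid between -0.008 and 0.008 m) and (z of bin_under_mid in the frame of bin_over_mid between 0.061 and 0.067 m and angle between bin_under_mid's own z axis and vertical below 0.05 rad and angle between the x axis of bin_under_mid and the x axis of bin_over_mid, either way round below 0.12 rad and x of bin_under_scoop in the frame of bin_over_mid above 0.06 m and x of bin_under_mid in the frame of bin_over_mid between -0.008 and 0.008 m and y of bin_under_mid in the frame of bin_over_mid between -0.008 and 0.008 m)) or ((z of bin_under_mid in the frame of bin_loaded_mid between 0.061 and 0.067 m and angle between bin_under_mid's own z axis and vertical below 0.05 rad and angle between the x axis of bin_under_mid and the x axis of bin_loaded_mid, either way round below 0.12 rad and x of bin_under_scoop in the frame of bin_loaded_mid above 0.06 m and x of bin_under_mid in the frame of bin_loaded_mid between -0.008 and 0.008 m and y of bin_under_mid in the frame of bin_loaded_mid between -0.008 and 0.008 m) and (z of bin_over_mid in the frame of bin_under_mid between 0.061 and 0.067 m and angle between bin_over_mid's own z axis and vertical below 0.05 rad and angle between the x axis of bin_over_mid and the x axis of bin_under_mid, either way round below 0.12 rad and x of bin_over_scoop in the frame of bin_under_mid above 0.06 m and x of bin_over_mid in the frame of bin_under_mid between -0.008 and 0.008 m and y of bin_over_mid in the frame of bin_under_mid between -0.008 and 0.008 m))) and angle between each of jar0_mid, jar1_mid, jar2_mid's own z axis and vertical below 0.15 rad and z of jar0_mid in the frame of bin_loaded_mid between -0.02 and 0 m and x of jar0_mid in the frame of bin_loaded_mid between -0.075 and 0.075 m and y of jar0_mid in the frame of bin_loaded_mid between -0.05 and 0.05 m and z of jar1_mid in the frame of bin_loaded_mid between -0.02 and 0 m and x of jar1_mid in the frame of bin_loaded_mid between -0.075 and 0.075 m and y of jar1_mid in the frame of bin_loaded_mid between -0.05 and 0.05 m and z of jar2_mid in the frame of bin_loaded_mid between -0.02 and 0 m and x of jar2_mid in the frame of bin_loaded_mid between -0.075 and 0.075 m and y of jar2_mid in the frame of bin_loaded_mid between -0.05 and 0.05 m and linear speed of each of bin_loaded, bin_under, bin_over below 0.02 m/s and angular speed of each of bin_loaded, bin_under, bin_over below 0.2 rad/s); the robot touches nothing.
It fails at once if the bottle, dishes, mixer or tube rack is pushed more than 25 mm, lifted or knocked over (distance of any of bottle_mid, dishes_mid, mixer_mid, rack_mid from where it was at the start of the episode above 0.025 m or angle between any of bottle_mid, dishes_mid, mixer_mid, rack_mid's own z axis and vertical above 0.25 rad).
It fails at once if a sample jar in the loaded bin tips over or is spilled (angle between any of jar0_mid, jar1_mid, jar2_mid's own z axis and vertical above 0.6 rad).
It fails at once if the loaded bin is lifted off the bench (more than 15 mm) instead of being slid, or tipped (height (world z) of bin_loaded_mid above 0.05 m or angle between bin_loaded_mid's own z axis and vertical above 0.2 rad).
It fails at once if an empty bin is dropped (falls freely by more than about 20 mm) instead of being set down ((linear speed of bin_under above 0.65 m/s and contact force between bin_under and the fingers below 0.01 N and contact force between bin_under and anything else below 0.01 N) or (linear speed of bin_over above 0.65 m/s and contact force between bin_over and the fingers below 0.01 N and contact force between bin_over and anything else below 0.01 N)).
It also fails if it takes over 72 s, if anything falls off the work surface, if the arm or the gripper's body presses on something with over 40 N, if the wrist force passes 120 N, or if a joint passes its speed limit or range.

### The arm

A 6-joint arm with a two-finger parallel gripper is mounted at the origin on the work surface. World frame = base frame: x ahead of the robot, y to its left, z up, the work surface at z = 0. Lengths are in mm, angles in rad, forces in N, time in s.
With the tool pointing down it reaches from about 275 to 1000 mm from the base axis. Payload 8.4 kg.
Tool frame: the origin (TCP) lies midway between the tips of the shut fingers; the grasp point (between the pads) lies 19 mm behind it (r.grip_point_offset is the distance from the TCP to the grasp point, in mm); z points along the fingers, x is the direction in which the jaws open and shut, and the axes are right-handed (so a half turn about z gives the same grasp; the last joint's range is limited). The gripper opens to 85 mm and grips with 20 to 120 N. Pads are 22 mm wide; open, the fingers measure 114 mm over their backs; the gripper's body (76 mm by 85 mm) begins 54 mm behind the grasp point. The pads swing forward as they close: fully open they stand 13 mm farther back than shut.
Start: joints at [1.319, 0.353, 1.633, -0, 1.155, -0.002], TCP at [154.505, 605.604, 231.281] pointing down, gripper open.
Joint ranges: [-2.63, 2.63], [-0.92, 2.1], [0.06, 2.66], [-1.3, 4.44], [0, 2.69], [-3.02, 3.02]. Speed limits (rad/s): [2.22, 2.22, 2.79, 3.14, 3.14, 3.14].

### API

Orientations are given as [roll, pitch, yaw] about the fixed x, y, z axes, in that order (R = Rz(yaw) Ry(pitch) Rx(roll)).
In Python, from rig import monitor, vision, sign_off, r gives the robot as it stands.
- The arm moves only by the shell command python3 -m inch 'ROWS' [FORCE]. ROWS is JSON, a list of rows, each an object with "dp": the shift along the tool's x, y, z in mm, a list of three; "angular": the turn, a rotation vector about the tool's x, y, z in rad, a list of three; "fingers": the closure in counts, from 0 (fully open) to 255 (shut). A call has 1 to 12 rows; each row is the pose to reach, as a shift and turn from the pose commanded when the call began, along the tool's axes at that moment; what a row does not reach only later rows make up. A row lasts 1/12 s, in which the tool goes at most 41.7 mm and 7.16 degrees, less where a joint would pass 70% of its speed; a pose out of reach is approached as far as the arm can. A call with a gripper value outside its range is refused whole. The fingers move at their own pace and stop on an object; FORCE is the grip in N (left out, the last holds). Time passes only in rows, so rows that repeat a pose let the fingers close. It gives the time, the measured TCP pose, the force and the opening at its end, in the units of the state.
- monitor.sense(): the state, without advancing time (a new reading comes with each control period).
- vision.grab_frame(name): name is "side" or "top" or "wrist"; returns (picture, depth): 384x512x3 uint8, blue, green, red; 384x512 float32, mm along the optical axis (not along the pixel's ray), 0 where there is no reading.
- vision.camera_params(name): a dict with "fx", "fy", "cx", "cy" (pixels), "R" (3x3) and "t" (3): a world point X has camera coordinates R X + t. Camera axes: x right, y down, z forward; pixel columns grow to the right and rows downward; lengths in mm; the calibration is good to about 2 mm. A picture is of the moment at which its call begins: read the wrist's pose just before it. camera_params takes no time and is no camera call; for the wrist camera it gives the pose at the moment of the call.
- sign_off(): hands the job in, once; it reports no verdict.
The state is a dict: "clock": time; "qpos": joint angles; "qvel": joint speeds; "joint_efforts": joint torques, N m; "eef_pos": TCP position; "tcp_rot": TCP orientation; "contact_force": force on the tool from outside, world axes, zero at the start; "wrist_torque": the same for the moment, N m; "opening": opening from 0.0 (shut) to 1.0 (fully open).
Only numpy, scipy, OpenCV 4.12 (cv2) and the standard library are available. Lean on these libraries where they do the work, as an engineer would, in place of code of your own. Each camera call takes 0.05 s, during which the arm holds its last target.

## Working session

There is one attempt and no reset: what is moved stays moved. The work goes in short steps, Python scripts to look and compute and a shell command to move; the robot and the scene stay as the last step left them, time stands still between calls to the robot, and variables do not carry over. Pictures are saved under pics/ and viewed, and the job is handed in when it is done.

```bash
ls; mkdir -p pics; python3 - <<'E'
from rig import monitor, vision, r
import cv2, numpy as np
print(monitor.sense())
for n in ["top","side","wrist"]:
    im,d=vision.grab_frame(n); cv2.imwrite(f"pics/{n}0.png",im); np.save(f"pics/{n}0.npy",d); p=vision.camera_params(n); print(n,p)
E
```

```text
pics
{'clock': 0.0, 'qpos': array([ 1.31858749e+00,  3.53633873e-01,  1.63416656e+00, -2.38278060e-05,
        1.15518262e+00, -2.38651513e-03]), 'qvel': array([-7.69798810e-05,  1.64109411e-03, -3.15853342e-04,  5.69212889e-04,
       -3.14339049e-04,  7.59295810e-04]), 'joint_efforts': array([-1.11775418e-03, -6.05255842e+01, -3.42059791e+01, -3.27578909e-04,
        9.55528492e-03,  7.93066199e-07]), 'eef_pos': array([154.39699777, 605.12474088, 230.55671722]), 'tcp_rot': array([3.14157419e+00, 1.39044744e-03, 1.32098363e+00]), 'contact_force': array([ 0.18395551, -0.23834272, -0.23916223]), 'wrist_torque': array([ 0.00206059,  0.00780009, -0.06370542]), 'opening': 0.9968855310240164}
top {'fx': 368.53821182121993, 'fy': 368.53821182121993, 'cx': 255.95398900193106, 'cy': 191.19644615423815, 'R': array([[-0.01473099, -0.99986094, -0.00781714],
       [-0.98879944,  0.0157284 , -0.1484193 ],
       [ 0.14852161,  0.00554322, -0.98889363]]), 't': array([ -72.7315873 ,  497.43537773, 1280.5689357 ])}
side {'fx': 429.05603646553703, 'fy': 429.05603646553703, 'cx': 255.09990952898724, 'cy': 187.3698797062777, 'R': array([[ 0.99648605, -0.08205052,  0.0168307 ],
       [-0.03913464, -0.63375122, -0.77254635],
       [ 0.0740543 ,  0.769173  , -0.63473527]]), 't': array([-4.89875096e+02, -7.36168084e-02,  1.53403092e+03])}
wrist {'fx': 315.19106949156264, 'fy': 315.19106949156264, 'cx': 253.63730089680385, 'cy': 193.49903586061336, 'R': array([[ 0.24823063,  0.96869974, -0.00153817],
       [ 0.92973104, -0.23779839,  0.28116208],
       [ 0.27199586, -0.07122312, -0.95965907]]), 't': array([-624.60085352,  -36.56709566,  378.18562189])}
```

View pics/top0.png

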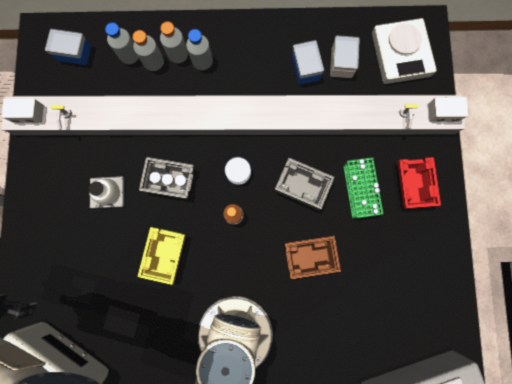

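View pics/side0.png

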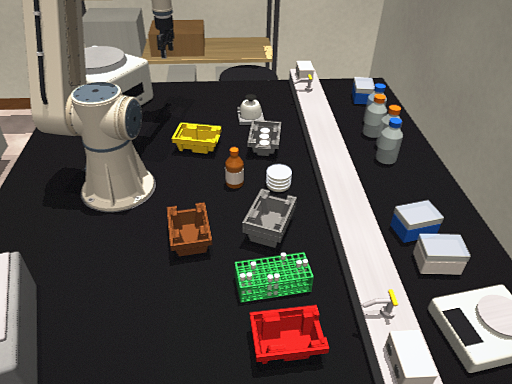

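View pics/wrist0.png

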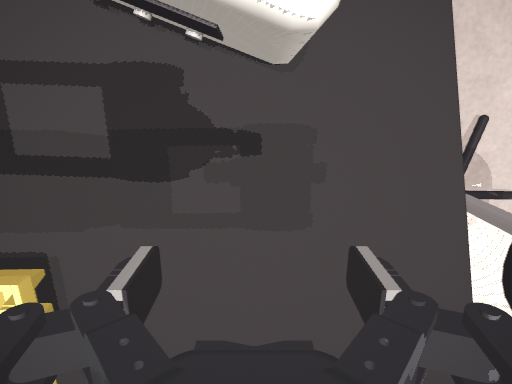

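The top view shows the grey bin with three white jars at (167,178), which is the loaded bin, and an empty grey pair at (304,184). The look-alikes are yellow (161,256), brown (312,258) and red (420,183). I choose the grey ones and check with a close crop.

```bash
cat > h.py <<'E'
import numpy as np, cv2
def pts(d,p):
    v,u=np.mgrid[0:d.shape[0],0:d.shape[1]]
    X=np.stack([(u-p['cx'])/p['fx']*d,(v-p['cy'])/p['fy']*d,d],-1)
    W=(X-np.array(p['t']))@np.array(p['R'])
    W[d<=0]=np.nan
    return W
def proj(X,p):
    c=np.asarray(p['R'])@np.asarray(X,float)+p['t']; return np.array([p['fx']*c[0]/c[2]+p['cx'],p['fy']*c[1]/c[2]+p['cy']])
def ray(uv,p,z):
    R=np.asarray(p['R']);o=-R.T@p['t'];d=R.T@np.array([(uv[0]-p['cx'])/p['fx'],(uv[1]-p['cy'])/p['fy'],1]);return o+d*(z-o[2])/d[2]
E
python3 - <<'E'
from h import *; from rig import vision
im=cv2.imread('pics/top0.png'); d=np.load('pics/top0.npy'); p=vision.camera_params('top'); W=pts(d,p)
a=cv2.resize(im[145:215,125:210],None,fx=4.6,fy=4.6,interpolation=cv2.INTER_CUBIC);b=cv2.resize(im[145:215,262:347],None,fx=4.6,fy=4.6,interpolation=cv2.INTER_CUBIC)
cv2.imwrite('pics/crop0.png',np.hstack([a,b]))
np.set_printoptions(precision=1,suppress=True)
# bins: points above height threshold, rect fit
for n,(u0,u1,v0,v1),zt in [('load',(130,205,148,208),(62,80)),('pair',(265,345,148,216),(80,102))]:
    w=W[v0:v1,u0:u1]; z=w[...,2]; m=(z>zt[0])&(z<zt[1]); q=w[m]
    rr=cv2.minAreaRect(q[:,:2].astype(np.float32)); print(n,m.sum(),rr,np.median(q[:,2]),np.nanpercentile(z,[5,50,90,99]))
# others
for n,(u0,u1,v0,v1) in dict(mixer=(82,130,170,215),dish=(222,255,150,190),bottle=(218,248,198,228),rack=(340,388,152,222),red=(395,445,150,215),yel=(132,190,222,290),brown=(282,345,232,282)).items():
    w=W[v0:v1,u0:u1]; q=w[w[...,2]>15]; print(n,np.percentile(q,[2,50,98],axis=0).tolist())
w=W[90:140,20:450]; m=(w[...,2]>50)&(w[...,2]<75); 
# near edge of ledge: per column min x
xs=[];
for c in range(60,380,10):
    k=w[:,c-20][m[:,c-20]]
    if len(k): j=k[:,0].argmin(); xs.append(k[j])
xs=np.array(xs); print(xs[::4]); print(np.polyfit(xs[:,1],xs[:,0],1))
E
```

```text
load 584 ((544.5523071289062, 236.25332641601562), (171.23785400390625, 120.04798126220703), 79.56273651123047) 69.9032329307258 [-2.6  3.3 66.4 74.2]
pair 640 ((513.9635009765625, -245.159423828125), (169.62051391601562, 121.6529541015625), 65.25446319580078) 90.75214298057185 [-3.5  2.3 85.7 95.4]
mixer [[450.24748009576905, 406.7722365270239, 17.05559064132319], [495.4545939812991, 445.57957431893055, 58.9448979536199], [556.0786266655771, 518.1569200235226, 108.85169603668322]]
dish [[528.3729479572438, -53.554865985633725, 28.71995396697094], [566.8619848926908, -14.370707756432036, 60.04249787552014], [610.0600730467295, 24.651863574803283, 65.21771121052366]]
bottle [[381.5495475208998, -28.92250563138456, 30.53127294464648], [407.52399178979795, -2.4136893152025025, 106.6104121426514], [440.5715083039676, 28.21313427721131, 154.25078725562713]]
rack [[402.5825979063631, -508.28229557169385, 26.458047319561945], [500.7385386558561, -457.9422447578538, 62.224485155614005], [597.629250655173, -407.57860157085213, 82.15585993597111]]
red [[430.39070150751706, -708.0261101728737, 17.758777382838396], [512.3810067003994, -676.2714440910422, 61.554251763940435], [596.3902335882448, -587.0034635060487, 73.59120188490235]]
yel [[189.79070210809124, 177.96309896223337, 17.72265241851429], [264.046128713864, 269.5858500515231, 63.561940786726694], [361.91350507772745, 314.4489549005179, 75.15987010516382]]
brown [[200.2288539184605, -350.57451568122934, 18.162390287367476], [254.8921019091922, -283.46790362778825, 63.135657424545315], [323.2930200729243, -183.24852678340832, 74.53463827374445]]
[[ 725.7  621.3   66.4]
 [ 725.8  480.4   58.5]
 [ 724.1  332.5   67.4]
 [ 721.4  190.9   56.6]
 [ 718.5   44.8   69.3]
 [ 717.1  -98.3   65.9]
 [ 713.8 -242.5   57.2]
 [ 712.9 -385.1   63.6]]
[  0.  718.3]
```

View pics/crop0.png

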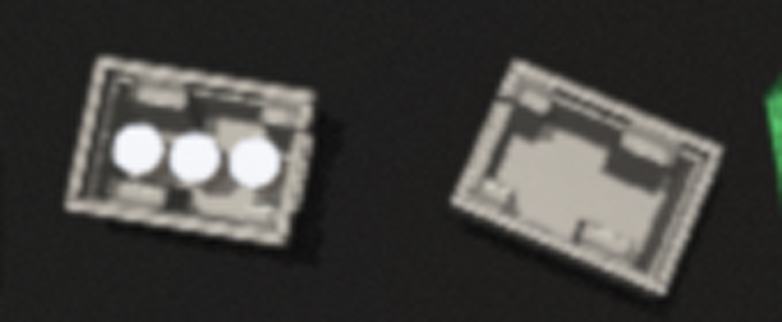

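Crop check: the left bin holds three jars, and its narrow ledges and scoop are at its right end (world -y). The empty grey pair has its scoop at the left end (world +y). Both match the description. I'll push first, with the jaws open as a two-point fence parallel to the ledge.

```bash
cat > go.py <<'E'
import sys; from rig import monitor; import numpy as np
from scipy.spatial.transform import Rotation as T
def go(x,y,z,yaw_deg):
    s=monitor.sense(); R=T.from_euler('xyz',s['tcp_rot']); G=T.from_euler('xyz',[np.pi,0,np.radians(yaw_deg)])
    dp=R.inv().apply(np.array([x,y,z])-s['eef_pos']); a=(R.inv()*G).as_rotvec()
    print('pos',s['eef_pos'].round(1),'yaw',np.degrees(s['tcp_rot'][2]).round(2),'t',round(s['clock'],2),'F',s['contact_force'].round(1),'q',s['qpos'].round(2))
    print('dp',dp.round(1),'ang',a.round(4),'rows>=',max(np.linalg.norm(dp)/41.7,np.degrees(np.linalg.norm(a))/7.16).round(1))
if __name__=='__main__': go(*map(float,sys.argv[1:5]))
E
python3 go.py 440 236 200 89.3; python3 go.py 440 236 32 89.3
```

```text
pos [154.4 605.3 230.7] yaw 75.69 t 0.15 F [ 0.1 -0.7 -0.5] q [ 1.32  0.35  1.63  0.    1.16 -0.  ]
dp [-287.2  368.    31. ] ang [-2.000e-04  1.000e-03 -2.376e-01] rows>= 11.2
pos [154.4 605.3 230.7] yaw 75.69 t 0.15 F [ 0.1 -0.7 -0.5] q [ 1.32  0.35  1.63  0.    1.16 -0.  ]
dp [-287.  368.  199.] ang [-2.000e-04  1.000e-03 -2.376e-01] rows>= 12.2
```

```bash
python3 -m inch '[{"dp":[-287,368,31],"angular":[0,0,-0.238],"fingers":0},{"dp":[-287,368,31],"angular":[0,0,-0.238],"fingers":0},{"dp":[-287,368,31],"angular":[0,0,-0.238],"fingers":0},{"dp":[-287,368,31],"angular":[0,0,-0.238],"fingers":0},{"dp":[-287,368,31],"angular":[0,0,-0.238],"fingers":0},{"dp":[-287,368,31],"angular":[0,0,-0.238],"fingers":0},{"dp":[-287,368,31],"angular":[0,0,-0.238],"fingers":0},{"dp":[-287,368,31],"angular":[0,0,-0.238],"fingers":0},{"dp":[-287,368,31],"angular":[0,0,-0.238],"fingers":0},{"dp":[-287,368,31],"angular":[0,0,-0.238],"fingers":0},{"dp":[-287,368,31],"angular":[0,0,-0.238],"fingers":0},{"dp":[-287,368,31],"angular":[0,0,-0.238],"fingers":0}]'; python3 go.py 440 236 34 89.3
```

```text
clock: 1.15
eef_pos: [442.6, 232.4, 199.9]
tcp_rot: [3.141, 0.002, 1.556]
contact_force: [0.0, 0.2, -0.4]
opening: 0.999
pos [442.6 232.4 199.9] yaw 89.18 t 1.15 F [ 0.   0.2 -0.4] q [ 0.48  0.19  1.93 -0.    1.02 -1.07]
dp [  3.8  -2.8 165.9] ang [ 0.0008  0.0015 -0.0022] rows>= 4.0
```

```bash
python3 -m inch '[{"dp":[4,-3,40],"fingers":0,"angular":[0,0,0]},{"dp":[4,-3,80],"fingers":0,"angular":[0,0,0]},{"dp":[4,-3,120],"fingers":0,"angular":[0,0,0]},{"dp":[4,-3,150],"fingers":0,"angular":[0,0,0]},{"dp":[4,-3,166],"fingers":0,"angular":[0,0,0]},{"dp":[4,-3,166],"fingers":0,"angular":[0,0,0]}]'; python3 go.py 440 236 34 89.3
python3 - <<'E'
from h import *; from rig import vision
for n in ["top","side"]:
    im,d=vision.grab_frame(n); cv2.imwrite(f"pics/{n}1.png",im)
    if n=="top":a=cv2.resize(im[130:260,110:220],None,fx=3.6,fy=3.6)
    else:b=cv2.resize(im[80:210,180:320],None,fx=2.8,fy=3.6)
cv2.imwrite('pics/c1.png',np.hstack([a,b]))
E
```

```text
clock: 1.65
eef_pos: [434.5, 239.4, 30.8]
tcp_rot: [-3.136, 0.003, 1.559]
contact_force: [-0.5, -0.1, -0.2]
opening: 0.998
pos [434.5 239.4  30.8] yaw 89.32 t 1.65 F [-0.5 -0.1 -0.2] q [ 0.5   0.45  2.05  0.    0.65 -1.06]
dp [-3.3  5.5 -3.2] ang [-0.0058  0.0032  0.0004] rows>= 0.2
```

View pics/c1.png

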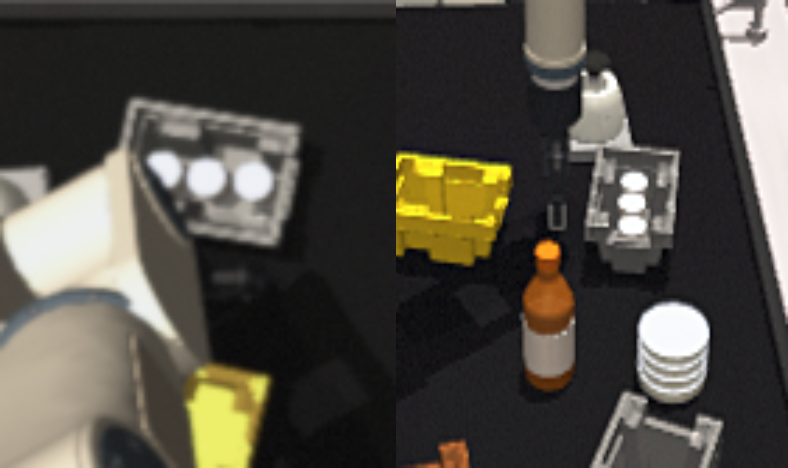

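```bash
python3 -m inch '[{"dp":[0,10,0],"fingers":0,"angular":[0,0,0]},{"dp":[0,20,0],"fingers":0,"angular":[0,0,0]},{"dp":[0,26,0],"fingers":0,"angular":[0,0,0]},{"dp":[0,31,0],"fingers":0,"angular":[0,0,0]},{"dp":[0,36,0],"fingers":0,"angular":[0,0,0]},{"dp":[0,41,0],"fingers":0,"angular":[0,0,0]},{"dp":[0,46,0],"fingers":0,"angular":[0,0,0]},{"dp":[0,51,0],"fingers":0,"angular":[0,0,0]},{"dp":[0,56,0],"fingers":0,"angular":[0,0,0]},{"dp":[0,61,0],"fingers":0,"angular":[0,0,0]},{"dp":[0,66,0],"fingers":0,"angular":[0,0,0]},{"dp":[0,71,0],"fingers":0,"angular":[0,0,0]}]'; python3 go.py 580 236 34 89.3
cat > look.py <<'E'
import sys
from h import *; from rig import vision
tag=sys.argv[1]; ims=[]
im,d=vision.grab_frame('top'); p=vision.camera_params('top'); cv2.imwrite(f"pics/top{tag}.png",im); np.save(f"pics/top{tag}.npy",d)
a=cv2.resize(im[100:250,100:220],None,fx=3.2,fy=3.2,interpolation=cv2.INTER_CUBIC)
im,d=vision.grab_frame('side');cv2.imwrite(f"pics/side{tag}.png",im); np.save(f"pics/side{tag}.npy",d)
b=cv2.resize(im[70:220,190:330],None,fx=2.9,fy=3.2,interpolation=cv2.INTER_CUBIC)
cv2.imwrite(f'pics/c{tag}.png',np.hstack([a,b]))
E
python3 look.py 2
```

```text
clock: 2.75
eef_pos: [508.8, 239.9, 34.2]
tcp_rot: [3.141, -0.0, 1.559]
contact_force: [-2.4, 0.9, 0.2]
opening: 1.002
pos [508.8 239.9  34.2] yaw 89.33 t 2.75 F [-2.4  0.9  0.2] q [ 0.44  0.52  1.91  0.    0.72 -1.12]
dp [-3.1 71.2  0.3] ang [ 0.0003 -0.0002  0.0006] rows>= 1.7
```

View pics/c2.png

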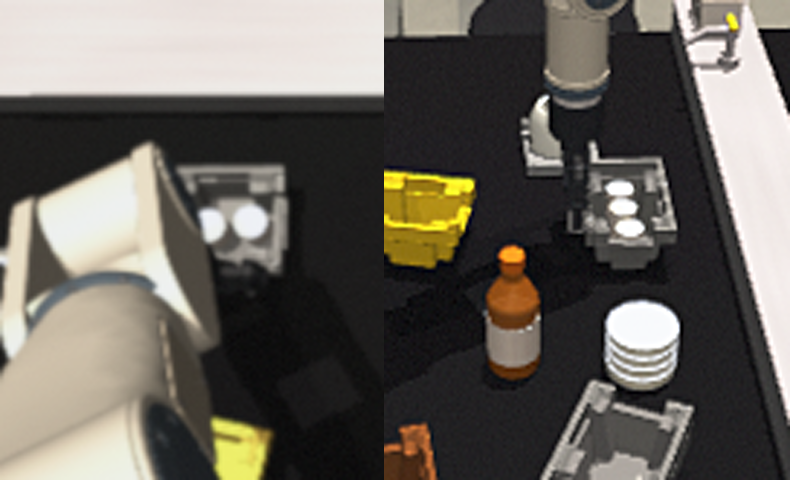

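The bin has turned parallel to the ledge with its jars upright, at about (620,205) in the side crop. I keep pushing.

```bash
python3 -m inch '[{"dp":[0,6,0],"fingers":0,"angular":[0,0,0]},{"dp":[0,12,0],"fingers":0,"angular":[0,0,0]},{"dp":[0,18,0],"fingers":0,"angular":[0,0,0]},{"dp":[0,24,0],"fingers":0,"angular":[0,0,0]},{"dp":[0,30,0],"fingers":0,"angular":[0,0,0]},{"dp":[0,36,0],"fingers":0,"angular":[0,0,0]},{"dp":[0,42,0],"fingers":0,"angular":[0,0,0]},{"dp":[0,48,0],"fingers":0,"angular":[0,0,0]},{"dp":[0,54,0],"fingers":0,"angular":[0,0,0]},{"dp":[0,59,0],"fingers":0,"angular":[0,0,0]},{"dp":[0,63,0],"fingers":0,"angular":[0,0,0]},{"dp":[0,66,0],"fingers":0,"angular":[0,0,0]}]'; python3 go.py 580 236 34 89.3
python3 look.py 3
```

```text
clock: 3.85
eef_pos: [574.7, 238.9, 34.3]
tcp_rot: [3.142, -0.0, 1.559]
contact_force: [-1.5, 0.2, -0.4]
opening: 1.0
pos [574.7 238.9  34.3] yaw 89.32 t 3.85 F [-1.5  0.2 -0.4] q [ 0.39  0.59  1.77 -0.    0.79 -1.17]
dp [-2.9  5.3  0.3] ang [ 0.0001 -0.      0.0003] rows>= 0.1
```

View pics/c3.png

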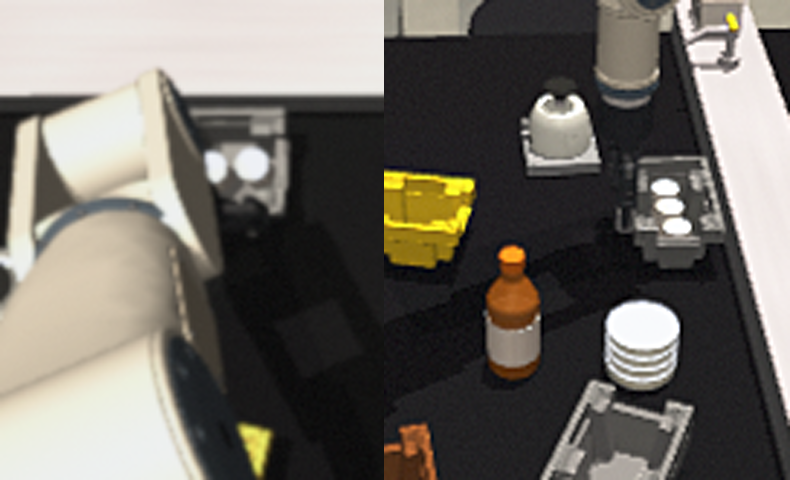

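```bash
python3 -m inch '[{"dp":[0,2,0],"fingers":0,"angular":[0,0,0]},{"dp":[0,4,0],"fingers":0,"angular":[0,0,0]},{"dp":[0,6,0],"fingers":0,"angular":[0,0,0]},{"dp":[0,8,0],"fingers":0,"angular":[0,0,0]},{"dp":[0,10,0],"fingers":0,"angular":[0,0,0]}]'; python3 -m inch '[{"dp":[0,1.5,0],"fingers":0,"angular":[0,0,0]},{"dp":[0,3,0],"fingers":0,"angular":[0,0,0]}]'
```

```text
clock: 4.37
eef_pos: [584.1, 238.8, 34.3]
tcp_rot: [-3.141, 0.0, 1.559]
contact_force: [-3.9, 0.6, 2.3]
opening: 0.999
clock: 4.53
eef_pos: [587.2, 238.8, 34.3]
tcp_rot: [-3.141, 0.0, 1.559]
contact_force: [-4.4, -1.0, 3.4]
opening: 1.001
```

```bash
python3 -m inch '[{"dp":[0,1,0],"fingers":0,"angular":[0,0,0]},{"dp":[0,2,0],"fingers":0,"angular":[0,0,0]}]'; python3 -m inch '[{"dp":[0,1,0],"fingers":0,"angular":[0,0,0]},{"dp":[0,2,0],"fingers":0,"angular":[0,0,0]}]'; python3 look.py 4
```

```text
clock: 4.7
eef_pos: [589.1, 238.8, 34.3]
tcp_rot: [-3.141, 0.0, 1.559]
contact_force: [-6.6, 0.4, 4.0]
opening: 1.0
clock: 4.87
eef_pos: [591.1, 238.8, 34.3]
tcp_rot: [-3.141, 0.0, 1.559]
contact_force: [-4.9, 0.4, 3.6]
opening: 1.0
```

View pics/c4.png

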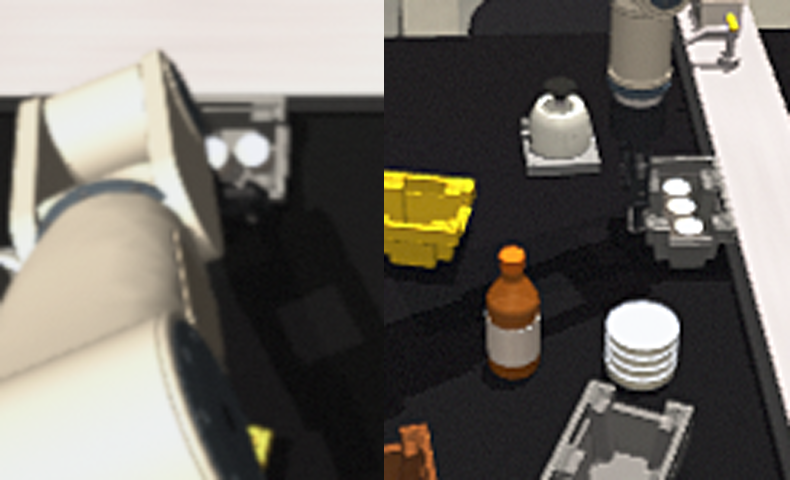

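```bash
cat > meas.py <<'E'
import sys
from h import *; from rig import vision
np.set_printoptions(precision=1,suppress=True)
p=vision.camera_params('side'); d=np.load(f'pics/side{sys.argv[1]}.npy'); W=pts(d,p)
m=(W[...,0]>585)&(W[...,0]<760)&(W[...,1]>130)&(W[...,1]<345)
q=W[m]
for x in range(590,740,6):
    k=q[(q[:,0]>=x)&(q[:,0]<x+6)]
    f=lambda a,b:np.percentile(k[(k[:,1]>a)&(k[:,1]<b),2],90) if ((k[:,1]>a)&(k[:,1]<b)).sum()>2 else np.nan
    print(x,[round(float(f(a,b)),1) for a,b in((150,170),(190,220),(220,250),(250,280),(300,325),(325,345))])
E
python3 meas.py 4; python3 meas.py 3|tail -14
```

```text
590 [423.4, 313.0, 3.1, 36.0, -0.7, 0.8]
596 [394.9, 298.2, 4.0, -0.1, nan, 0.7]
602 [375.6, 306.4, 43.5, 38.3, nan, nan]
608 [69.5, 297.0, 139.8, -1.2, nan, nan]
614 [69.0, 302.6, 148.4, nan, nan, nan]
620 [70.5, 292.8, 216.3, 63.7, nan, nan]
626 [68.9, 346.8, 295.8, 62.9, nan, nan]
632 [46.0, 345.3, nan, 53.2, 69.3, nan]
638 [51.1, 394.5, nan, nan, 65.1, 64.2]
644 [50.7, 404.1, 48.9, 43.6, 58.9, 65.0]
650 [35.4, 393.4, 49.9, 49.9, 68.7, nan]
656 [49.7, 386.0, 49.5, 49.6, 68.1, nan]
662 [49.8, 49.6, 51.6, 51.6, 66.1, nan]
668 [49.6, 49.2, 49.0, 49.2, 68.3, nan]
674 [49.5, 47.2, 49.0, nan, 65.7, nan]
680 [47.8, nan, nan, nan, 63.6, nan]
686 [48.5, nan, nan, 36.5, 65.9, nan]
692 [66.8, 54.3, 35.8, 58.8, 68.1, nan]
698 [67.7, 19.7, 46.8, 63.9, 68.9, nan]
704 [70.3, 40.7, 59.4, 63.0, 68.2, nan]
710 [69.4, 64.1, 59.9, 71.0, 69.3, nan]
716 [70.2, 69.9, 72.5, 70.0, 71.0, nan]
722 [61.5, 67.9, nan, 70.8, 69.2, nan]
728 [65.9, 63.3, 65.9, 63.4, 65.0, 64.7]
734 [63.8, 64.5, 64.5, 65.5, 67.0, nan]
656 [49.4, 50.2, 51.3, 49.4, 67.6, nan]
662 [50.5, nan, nan, nan, 68.5, nan]
668 [48.2, nan, nan, 28.7, 66.3, nan]
674 [64.0, nan, 41.8, 46.5, 68.3, nan]
680 [69.2, 37.9, 44.3, 64.3, 63.9, nan]
686 [70.9, 15.8, 37.3, 62.7, 71.1, nan]
692 [69.5, 12.0, 50.3, 68.0, 69.1, nan]
698 [69.9, 69.4, 68.0, 71.5, 70.7, nan]
704 [67.8, 70.5, 69.9, 72.3, 68.2, nan]
710 [nan, 2.0, nan, nan, nan, nan]
716 [1.2, -0.3, -0.4, nan, nan, nan]
722 [62.4, 61.3, 61.3, 63.5, 59.7, 60.6]
728 [64.5, 64.6, 64.7, 65.8, 63.7, 65.1]
734 [66.3, 64.4, 63.4, 66.1, 66.4, nan]
```

```bash
python3 -m inch '[{"dp":[0,1,0],"fingers":0,"angular":[0,0,0]},{"dp":[0,2,0],"fingers":0,"angular":[0,0,0]}]'; python3 -m inch '[{"dp":[0,1,0],"fingers":0,"angular":[0,0,0]},{"dp":[0,1,0],"fingers":0,"angular":[0,0,0]}]'; python3 look.py 5; python3 meas.py 5
```

```text
clock: 5.13
eef_pos: [593.0, 238.7, 34.3]
tcp_rot: [-3.141, 0.0, 1.559]
contact_force: [-9.1, 1.9, 4.2]
opening: 0.999
clock: 5.3
eef_pos: [593.0, 238.7, 34.3]
tcp_rot: [-3.139, 0.0, 1.559]
contact_force: [-9.1, 0.2, 8.0]
opening: 1.003
590 [406.7, 308.7, -0.6, 1.6, 2.8, 3.3]
596 [399.7, 299.8, 1.5, 0.8, -0.4, 0.7]
602 [375.8, 302.7, 41.7, 35.7, nan, nan]
608 [229.0, 295.8, 139.1, -1.3, nan, nan]
614 [69.5, 302.6, 0.6, nan, nan, nan]
620 [68.1, 296.3, 209.8, 56.9, nan, nan]
626 [66.5, 302.2, 274.8, 62.3, nan, nan]
632 [66.8, 407.6, 301.8, 62.0, 67.7, nan]
638 [49.1, 381.8, nan, nan, 69.8, nan]
644 [49.6, 409.8, 49.6, 49.7, 63.7, nan]
650 [48.2, 398.7, 48.4, 48.3, 65.6, nan]
656 [48.4, 390.4, 51.2, 46.7, 63.4, nan]
662 [50.4, 50.3, 49.4, 50.0, 68.5, nan]
668 [49.3, 48.7, 51.6, 50.4, 70.0, nan]
674 [42.1, 50.5, 50.8, nan, 65.6, nan]
680 [49.9, 47.8, nan, nan, 67.7, nan]
686 [47.6, nan, nan, 28.9, 65.7, nan]
692 [60.4, 43.5, nan, 52.3, 62.8, nan]
698 [65.8, 12.7, 63.1, 63.2, 73.7, nan]
704 [70.8, 60.4, nan, 62.5, 69.9, nan]
710 [71.4, 66.4, 51.2, 70.2, 70.9, nan]
716 [70.1, 70.9, 69.4, 71.3, 69.4, nan]
722 [61.0, 69.5, 71.0, 70.9, 71.1, nan]
728 [65.9, 65.2, 63.8, 65.5, 66.7, 67.3]
734 [65.5, 64.2, 66.9, 63.6, 63.2, nan]
```

```bash
python3 -m inch '[{"dp":[0,-4,0],"fingers":0,"angular":[0,0,0]},{"dp":[0,-15,0],"fingers":0,"angular":[0,0,0]},{"dp":[0,-40,0],"fingers":0,"angular":[0,0,0]},{"dp":[0,-60,-40],"fingers":0,"angular":[0,0,0]},{"dp":[0,-60,-80],"fingers":0,"angular":[0,0,0]},{"dp":[0,-60,-120],"fingers":0,"angular":[0,0,0]},{"dp":[0,-60,-160],"fingers":0,"angular":[0,0,0]},{"dp":[0,-60,-180],"fingers":0,"angular":[0,0,0]}]'; python3 go.py 400 -200 215 -25
```

```text
clock: 6.07
eef_pos: [535.8, 240.3, 219.5]
tcp_rot: [3.135, -0.003, 1.559]
contact_force: [0.7, 0.7, -0.2]
opening: 1.001
pos [535.8 240.3 219.5] yaw 89.33 t 6.07 F [ 0.7  0.7 -0.2] q [ 0.42  0.3   1.73 -0.    1.1  -1.14]
dp [-441.8 -130.7    2.4] ang [ 1.6000e-03 -8.6000e-03  1.9955e+00] rows>= 16.0
```

```bash
python3 - <<'E'
from h import *; from rig import vision, monitor
from scipy.spatial.transform import Rotation as T
np.set_printoptions(precision=2,suppress=True)
s=monitor.sense(); p=vision.camera_params('wrist'); R=np.array(p['R']); c=-R.T@p['t']
Rt=T.from_euler('xyz',s['tcp_rot']).as_matrix()
off=Rt.T@(c-s['eef_pos']); ax=Rt.T@R[2]; print('cam off',off,'axis',ax, Rt.T@R[0])
G=T.from_euler('xyz',[np.pi,0,np.radians(-25)]).as_matrix()
for z in (200,250):
    l=(z+(G@off)[2]-90)/-(G@ax)[2]; pt=(G@off)+l*(G@ax)   # offset from tcp to view center at z=90
    print(z, np.array([514,-245])-pt[:2], 'h',l)
E
```

```text
cam off [   0.26  -70.49 -141.51] axis [-0.    0.28  0.96] [1. 0. 0.]
200 [ 515.28 -242.11] h 262.07451057356536
250 [ 521.5  -228.85] h 314.1745448295421
```

```bash
python3 go.py 520 -229 250 -25; python3 -m inch '[{"dp":[-469,-10,-31],"fingers":0,"angular":[0,0,1.995]},{"dp":[-469,-10,-31],"fingers":0,"angular":[0,0,1.995]},{"dp":[-469,-10,-31],"fingers":0,"angular":[0,0,1.995]},{"dp":[-469,-10,-31],"fingers":0,"angular":[0,0,1.995]},{"dp":[-469,-10,-31],"fingers":0,"angular":[0,0,1.995]},{"dp":[-469,-10,-31],"fingers":0,"angular":[0,0,1.995]},{"dp":[-469,-10,-31],"fingers":0,"angular":[0,0,1.995]},{"dp":[-469,-10,-31],"fingers":0,"angular":[0,0,1.995]},{"dp":[-469,-10,-31],"fingers":0,"angular":[0,0,1.995]},{"dp":[-469,-10,-31],"fingers":0,"angular":[0,0,1.995]},{"dp":[-469,-10,-31],"fingers":0,"angular":[0,0,1.995]},{"dp":[-469,-10,-31],"fingers":0,"angular":[0,0,1.995]}]';  python3 go.py 520 -229 250 -25
```

```text
pos [535.8 240.3 219.5] yaw 89.33 t 6.07 F [ 0.7  0.7 -0.2] q [ 0.42  0.3   1.73 -0.    1.1  -1.14]
dp [-469.3  -10.1  -31.8] ang [ 1.6000e-03 -8.6000e-03  1.9955e+00] rows>= 16.0
clock: 7.07
eef_pos: [518.4, -234.6, 245.8]
tcp_rot: [3.138, -0.002, 0.05]
contact_force: [1.0, -0.6, -0.2]
opening: 0.999
pos [ 518.4 -234.6  245.8] yaw 2.88 t 7.07 F [ 1.  -0.6 -0.2] q [-0.43  0.25  1.74 -0.    1.15 -0.48]
dp [ 1.9 -5.5 -4.2] ang [ 0.0027 -0.0028  0.4865] rows>= 3.9
```

```bash
python3 -m inch '[{"dp":[2,-5,-4],"fingers":0,"angular":[0,0,0.487]},{"dp":[2,-5,-4],"fingers":0,"angular":[0,0,0.487]},{"dp":[2,-5,-4],"fingers":0,"angular":[0,0,0.487]},{"dp":[2,-5,-4],"fingers":0,"angular":[0,0,0.487]},{"dp":[2,-5,-4],"fingers":0,"angular":[0,0,0.487]},{"dp":[2,-5,-4],"fingers":0,"angular":[0,0,0.487]}]';  python3 go.py 520 -229 250 -25
python3 - <<'E'
from rig import vision; import cv2,numpy as np,pickle
p=vision.camera_params('wrist'); im,d=vision.grab_frame('wrist'); cv2.imwrite('pics/w6.png',im); np.save('pics/w6.npy',d); pickle.dump(p,open('pics/w6.pkl','wb'))
im,d=vision.grab_frame('top'); cv2.imwrite('pics/top6.png',im); np.save('pics/top6.npy',d)
E
```

```text
clock: 7.57
eef_pos: [520.3, -224.3, 249.2]
tcp_rot: [3.141, -0.001, -0.424]
contact_force: [0.5, -0.2, 0.7]
opening: 1.002
pos [ 520.3 -224.3  249.2] yaw -24.32 t 7.57 F [ 0.5 -0.2  0.7] q [-0.41  0.24  1.74 -0.    1.15  0.01]
dp [ 1.7  4.4 -0.8] ang [ 0.0002 -0.0007  0.0119] rows>= 0.1
```

View pics/w6.png

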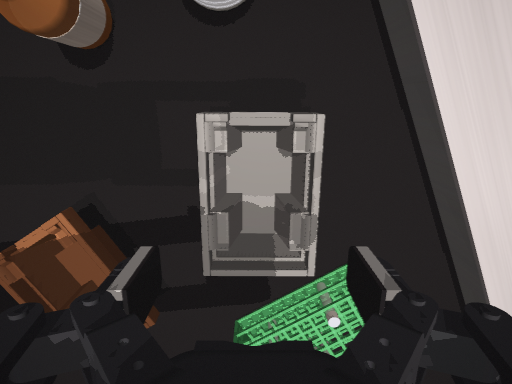

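View pics/top6.png

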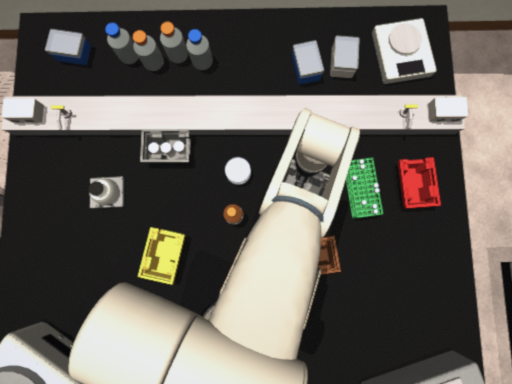

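```bash
cat > rect.py <<'E'
import sys,pickle
from h import *
from rig import vision
def rect(d,p,zr,box,lo,hi):
    W=pts(d,p); m=(W[...,2]>lo)&(W[...,2]<hi)&(W[...,0]>box[0])&(W[...,0]<box[1])&(W[...,1]>box[2])&(W[...,1]<box[3])
    m=m.astype(np.uint8); n,l,st,_=cv2.connectedComponentsWithStats(m); k=1+st[1:,4].argmax(); m=(l==k)
    v,u=np.nonzero(m)
    q=np.array([ray((a,b),p,zr)[:2] for a,b in zip(u,v)],np.float32)
    return cv2.minAreaRect(q),m,np.median(W[m][:,2])
if __name__=='__main__':
    p=vision.camera_params('top')
    print('top6 loaded',rect(np.load('pics/top6.npy'),p,70,(560,722,120,350),61,80)[::2])
    print('top0 pair',rect(np.load('pics/top0.npy'),p,92,(380,640,-360,-120),80,100)[::2])
    p=pickle.load(open('pics/w6.pkl','rb'))
    print('w6 pair',rect(np.load('pics/w6.npy'),p,92,(380,640,-380,-120),82,102)[::2])
E
python3 rect.py
```

```text
top6 loaded (((661.1881713867188, 242.93128967285156), (172.208251953125, 121.00653839111328), 89.0093994140625), np.float64(69.21711328257894))
top0 pair (((512.965576171875, -244.841064453125), (169.61532592773438, 122.01757049560547), 65.38896179199219), np.float64(90.74611853712699))
w6 pair (((516.4776611328125, -247.6314697265625), (169.11170959472656, 118.9803466796875), 65.28751373291016), np.float64(90.2121819184391))
```

The wrist view shows the grey pair with its scoop at the top, around (260,118), which is world +y. The grasp will be on the near long side at u≈203.

```bash
python3 go.py 470.5 -210.7 120 -24.7;  python3 go.py 470.5 -210.7 71 -24.7
```

```text
pos [ 520.3 -224.2  249.2] yaw -24.31 t 7.67 F [-0.3 -1.6  0.8] q [-0.41  0.25  1.74 -0.    1.15  0.01]
dp [-51.    8.2 129.2] ang [ 0.0001 -0.0004  0.0067] rows>= 3.3
pos [ 520.3 -224.2  249.2] yaw -24.31 t 7.67 F [-0.3 -1.6  0.8] q [-0.41  0.25  1.74 -0.    1.15  0.01]
dp [-51.    8.2 178.2] ang [ 0.0001 -0.0004  0.0067] rows>= 4.4
```

```bash
python3 -m inch '[{"dp":[-25,4,30],"fingers":0,"angular":[0,0,0.007]},{"dp":[-51,8,60],"fingers":0,"angular":[0,0,0.007]},{"dp":[-51,8,90],"fingers":0,"angular":[0,0,0.007]},{"dp":[-51,8,110],"fingers":0,"angular":[0,0,0.007]},{"dp":[-51,8,130],"fingers":0,"angular":[0,0,0.007]},{"dp":[-51,8,130],"fingers":0,"angular":[0,0,0.007]},{"dp":[-51,8,130],"fingers":0,"angular":[0,0,0.007]}]'; python3 go.py 470.5 -210.7 71 -24.7
python3 - <<'E'
from rig import vision; import cv2,numpy as np,pickle
p=vision.camera_params('wrist'); im,d=vision.grab_frame('wrist'); cv2.imwrite('pics/w7.png',im); np.save('pics/w7.npy',d); pickle.dump(p,open('pics/w7.pkl','wb'))
E
```

```text
clock: 8.25
eef_pos: [470.1, -210.2, 118.9]
tcp_rot: [3.141, 0.002, -0.433]
contact_force: [1.0, 0.6, 0.4]
opening: 0.999
pos [ 470.1 -210.2  118.9] yaw -24.82 t 8.25 F [1.  0.6 0.4] q [-0.42  0.33  1.96 -0.    0.85  0.01]
dp [ 0.6  0.3 47.9] ang [ 0.0001  0.0018 -0.0021] rows>= 1.1
```

View pics/w7.png

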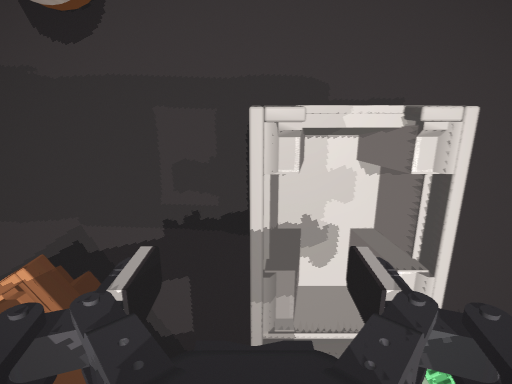

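```bash
python3 - <<'E'
from rect import *
from rig import monitor
p=pickle.load(open('pics/w7.pkl','rb')); R=rect(np.load('pics/w7.npy'),p,92,(380,640,-380,-120),82,102); print(R[::2])
print(proj([470.5,-210.7,92],p))
E
python3 -m inch '[{"dp":[1,0,20],"fingers":0,"angular":[0,0,0]},{"dp":[1,0,36],"fingers":0,"angular":[0,0,0]},{"dp":[1,0,48],"fingers":0,"angular":[0,0,0]},{"dp":[1,0,48],"fingers":0,"angular":[0,0,0]}]'
```

```text
(((479.3271789550781, -219.99127197265625), (149.26303100585938, 29.526344299316406), 65.11741638183594), np.float64(90.32960772255653))
[253.49039462 231.69529403]
clock: 8.63
eef_pos: [471.4, -210.7, 70.9]
tcp_rot: [3.142, 0.001, -0.434]
contact_force: [-0.7, 0.3, -0.2]
opening: 0.997
```

```bash
python3 -m inch '[{"dp":[0,0,0],"fingers":255,"angular":[0,0,0]},{"dp":[0,0,0],"fingers":255,"angular":[0,0,0]},{"dp":[0,0,0],"fingers":255,"angular":[0,0,0]},{"dp":[0,0,0],"fingers":255,"angular":[0,0,0]},{"dp":[0,0,0],"fingers":255,"angular":[0,0,0]},{"dp":[0,0,0],"fingers":255,"angular":[0,0,0]},{"dp":[0,0,0],"fingers":255,"angular":[0,0,0]},{"dp":[0,0,0],"fingers":255,"angular":[0,0,0]}]' 60
```

```text
clock: 9.3
eef_pos: [471.7, -210.9, 71.8]
tcp_rot: [3.142, -0.0, -0.435]
contact_force: [-1.3, 1.4, 6.2]
opening: 0.078
```

```bash
python3 -m inch '[{"dp":[0,0,-3],"fingers":255,"angular":[0,0,0]},{"dp":[0,0,-8],"fingers":255,"angular":[0,0,0]},{"dp":[0,0,-16],"fingers":255,"angular":[0,0,0]},{"dp":[0,0,-25],"fingers":255,"angular":[0,0,0]},{"dp":[0,0,-35],"fingers":255,"angular":[0,0,0]},{"dp":[0,0,-45],"fingers":255,"angular":[0,0,0]},{"dp":[0,0,-55],"fingers":255,"angular":[0,0,0]},{"dp":[0,0,-65],"fingers":255,"angular":[0,0,0]}]'
python3 - <<'E'
from rig import vision; import cv2,numpy as np,pickle
im,d=vision.grab_frame('side'); cv2.imwrite('pics/s8.png',cv2.resize(im[60:300,150:400],None,fx=2.4,fy=2.4,interpolation=cv2.INTER_CUBIC)); np.save('pics/s8.npy',d)
E
```

```text
clock: 9.97
eef_pos: [471.7, -210.9, 137.7]
tcp_rot: [3.142, -0.001, -0.435]
contact_force: [-0.4, -0.8, -1.4]
opening: 0.075
```

View pics/s8.png

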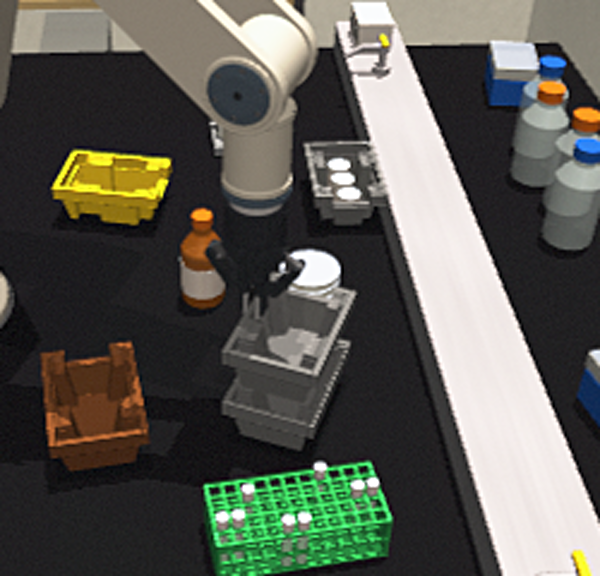

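```bash
python3 - <<'E'
from rect import *
p=vision.camera_params('side'); d=np.load('pics/s8.npy'); W=pts(d,p)
print('loaded side',rect(d,p,70,(560,724,130,350),61,80)[::2])
print('loaded side hi',rect(d,p,70,(560,740,130,350),67,80)[::2])
m=(W[...,0]>380)&(W[...,0]<640)&(W[...,1]>-380)&(W[...,1]<-120)&(W[...,2]>142)&(W[...,2]<166)
print(np.histogram(W[m][:,2],8))
print('held',rect(d,p,92+66.5,(380,640,-380,-120),147,168)[::2])
print('under',rect(d,p,70,(380,640,-380,-120),62,78)[::2])
im=cv2.imread('pics/top6.png'); 
p=vision.camera_params('top')
for hi in((62,80),(66,80)): print(rect(np.load('pics/top6.npy'),p,70,(560,730,120,350),*hi)[::2])
E
```

```text
loaded side (((664.128662109375, 234.36361694335938), (179.3744659423828, 120.0847396850586), 89.91886901855469), np.float64(67.04410130293441))
loaded side hi (((699.9144897460938, 298.0035705566406), (66.70526123046875, 122.57929992675781), 46.09941864013672), np.float64(68.96463734384889))
(array([ 64,  73, 116, 120, 210, 143,  20,   8]), array([142.01057818, 144.96939036, 147.92820254, 150.88701473,
       153.84582691, 156.80463909, 159.76345127, 162.72226345,
       165.68107563]))
held (((508.23095703125, -254.28408813476562), (181.81117248535156, 138.6209259033203), 65.20620727539062), np.float64(154.9521853431657))
under (((516.2081909179688, -254.30960083007812), (176.00302124023438, 121.75624084472656), 65.65715789794922), np.float64(67.7388756331364))
(((664.80517578125, 234.00457763671875), (226.24867248535156, 128.41566467285156), 89.0519790649414), np.float64(68.77994276636764))
(((664.977294921875, 244.4053497314453), (169.5004119873047, 128.41566467285156), 89.05200958251953), np.float64(70.23142045447153))
```

```bash
python3 - <<'E'
from h import *; from rig import vision
p=vision.camera_params('top'); im=cv2.imread('pics/top6.png')
a=cv2.resize(im[125:170,130:200],None,fx=10,fy=10,interpolation=cv2.INTER_CUBIC)
cv2.imwrite('pics/z6.png',a)
im=cv2.imread('pics/side4.png')
im,_=vision.grab_frame('side'); cv2.imwrite('pics/side9.png',im)
cv2.imwrite('pics/z9.png',cv2.resize(im[112:157,270:320],None,fx=12,fy=12,interpolation=cv2.INTER_CUBIC))
E
```

```text
(no output)
```

View pics/z6.png

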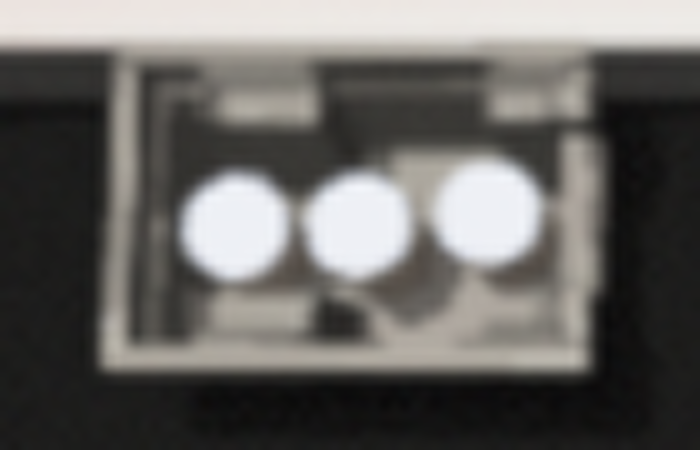

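View pics/z9.png

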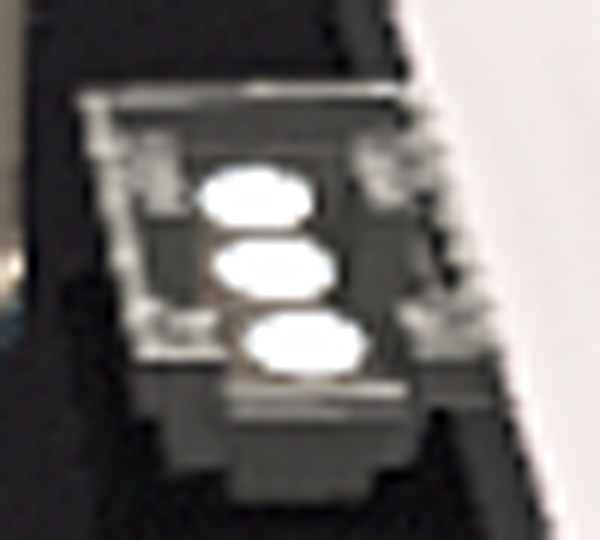

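```bash
python3 - <<'E'
from h import *; from rig import vision
np.set_printoptions(precision=1,suppress=True)
for n,s,o,C in [('top',10,(130,125),[(100,372),(592,372),(118,52),(595,52)]),('side',12,(270,112),[(80,95),(410,86),(138,358),(492,345)])]:
    p=vision.camera_params(n)
    Q=np.array([ray(((a+.5)/s-.5+o[0],(b+.5)/s-.5+o[1]),p,70)[:2] for a,b in C]); print(n,Q.tolist(),Q.mean(0))
    for L in [(0,250),(0,-200)]: pass
# ledge edge in side/top at z=64 near y=240
p=vision.camera_params('top'); print(ray((165.5,129.6),p,64))
E
```

```text
top [[603.0709129800518, 329.3582002408523], [600.1881445808555, 155.20586640058315], [720.360881768944, 326.67972683932936], [717.4053433442589, 155.58069988619712]] [660.3 241.7]
side [[604.9570888909287, 322.34035997277465], [720.5577170616518, 322.2650464932692], [603.8038757838508, 157.2607465086885], [719.3218670265794, 158.34809633930126]] [662.2 240.1]
[721.4 241.6  64. ]
```

```bash
python3 go.py 606.7 255.6 270 -0.8
```

```text
pos [ 472.7 -211.4  138.4] yaw -24.92 t 10.07 F [ 0.5  0.2 -1.4] q [-0.42  0.3   1.95 -0.    0.89  0.01]
dp [ -74.8 -480.  -131.8] ang [ 0.0007 -0.0033 -0.421 ] rows>= 12.1
```

```bash
python3 -m inch '[{"dp":[0,0,-30],"fingers":255,"angular":[0,0,0]},{"dp":[0,0,-65],"fingers":255,"angular":[0,0,0]},{"dp":[0,0,-100],"fingers":255,"angular":[0,0,-0.03]},{"dp":[-5,-30,-125],"fingers":255,"angular":[0,0,-0.07]},{"dp":[-10,-65,-132],"fingers":255,"angular":[0,0,-0.11]},{"dp":[-16,-100,-132],"fingers":255,"angular":[0,0,-0.15]},{"dp":[-22,-140,-132],"fingers":255,"angular":[0,0,-0.19]},{"dp":[-28,-180,-132],"fingers":255,"angular":[0,0,-0.23]},{"dp":[-34,-220,-132],"fingers":255,"angular":[0,0,-0.28]},{"dp":[-40,-260,-132],"fingers":255,"angular":[0,0,-0.33]},{"dp":[-47,-300,-132],"fingers":255,"angular":[0,0,-0.37]},{"dp":[-53,-340,-132],"fingers":255,"angular":[0,0,-0.42]}]'; python3 go.py 606.7 255.6 270 -0.8
```

```text
clock: 11.07
eef_pos: [566.6, 121.9, 268.0]
tcp_rot: [3.141, 0.0, -0.013]
contact_force: [0.8, -0.7, -1.2]
opening: 0.077
pos [566.6 121.9 268. ] yaw -0.74 t 11.07 F [ 0.8 -0.7 -1.2] q [ 0.21  0.25  1.69 -0.    1.2   0.22]
dp [  38.4 -134.2   -2.1] ang [0.0001 0.0005 0.001 ] rows>= 3.3
```

```bash
python3 -m inch '[{"dp":[10,-35,0],"fingers":255,"angular":[0,0,0]},{"dp":[20,-70,0],"fingers":255,"angular":[0,0,0]},{"dp":[30,-105,0],"fingers":255,"angular":[0,0,0]},{"dp":[38,-130,20],"fingers":255,"angular":[0,0,0]},{"dp":[38,-134,45],"fingers":255,"angular":[0,0,0]},{"dp":[38,-134,75],"fingers":255,"angular":[0,0,0]},{"dp":[38,-134,95],"fingers":255,"angular":[0,0,0]},{"dp":[38,-134,105],"fingers":255,"angular":[0,0,0]},{"dp":[38,-134,105],"fingers":255,"angular":[0,0,0]},{"dp":[38,-134,105],"fingers":255,"angular":[0,0,0]}]'; python3 go.py 606.7 255.6 160 -0.8
python3 - <<'E'
from h import *; from rig import vision
im,d=vision.grab_frame('side'); cv2.imwrite('pics/side10.png',im); np.save('pics/s10.npy',d)
cv2.imwrite('pics/z10.png',cv2.resize(im[80:160,240:330],None,fx=7,fy=7,interpolation=cv2.INTER_CUBIC))
E
```

```text
clock: 11.9
eef_pos: [606.9, 253.1, 163.4]
tcp_rot: [3.141, 0.0, -0.015]
contact_force: [0.3, 0.1, -1.2]
opening: 0.08
pos [606.9 253.1 163.4] yaw -0.88 t 11.9 F [ 0.3  0.1 -1.2] q [ 0.39  0.47  1.62 -0.    1.06  0.41]
dp [-0.2 -2.5  3.4] ang [ 0.0002  0.0004 -0.0013] rows>= 0.1
```

View pics/z10.png

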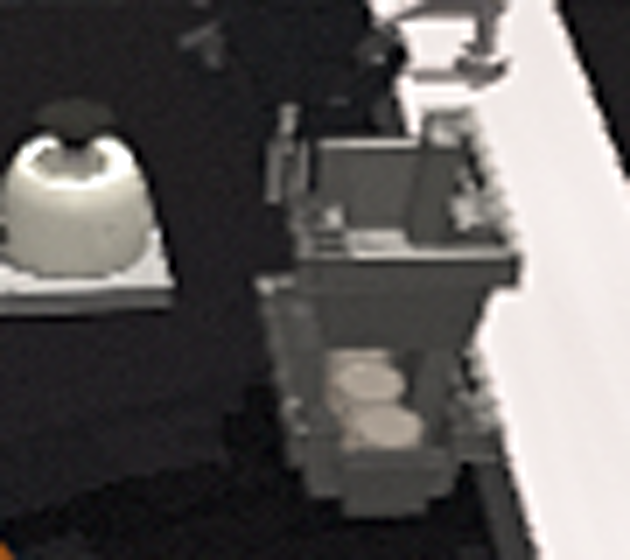

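```bash
python3 - <<'E'
from h import *; from rig import vision
np.set_printoptions(precision=1,suppress=True)
p=vision.camera_params('side'); s=7; o=(240,80)
for c in [(298,258),(520,252),(318,140),(480,112)]: print(c, ray(((c[0]+.5)/s-.5+o[0],(c[1]+.5)/s-.5+o[1]),p,184.4)[:2])
d=np.load('pics/s10.npy'); W=pts(d,p)
m=(W[...,2]>180)&(W[...,2]<190)&(W[...,0]>600)&(W[...,0]<730)&(W[...,1]>120)&(W[...,1]<350)
q=W[m]; print(len(q),np.percentile(q,[1,50,99],axis=0))
# near end rim level check
e=q[(q[:,1]<165)]; print(np.polyfit(e[:,0],e[:,2],1)[0],e[:,2].mean()); f=q[q[:,0]>700]; print(np.polyfit(f[:,1],f[:,2],1)[0])
# expected corners
for z,c in ((184.4,[606.9,253.1]),):
    print('expected near corners', [(c[0]-4,c[1]-14.3-85),(c[0]+116,c[1]-14.3-85)])
E
```

```text
(298, 258) [600.5 149.3]
(520, 252) [718.6 149.2]
(318, 140) [628.7 277.8]
(480, 112) [725.4 306.4]
167 [[601.2 146.1 180. ]
 [652.4 202.6 182.4]
 [723.9 316.5 188.8]]
-0.0019490110866389534 182.30584561490613
0.002165757039872944
expected near corners [(602.9, 153.79999999999998), (722.9, 153.79999999999998)]
```

```bash
python3 - <<'E'
from h import *; from rig import vision
im,d=vision.grab_frame('top'); cv2.imwrite('pics/top10.png',im); np.save('pics/t10.npy',d)
a=cv2.resize(im[105:175,125:205],None,fx=8,fy=8,interpolation=cv2.INTER_CUBIC)
cv2.imwrite('pics/z11.png',a)
E
```

```text
(no output)
```

View pics/z11.png

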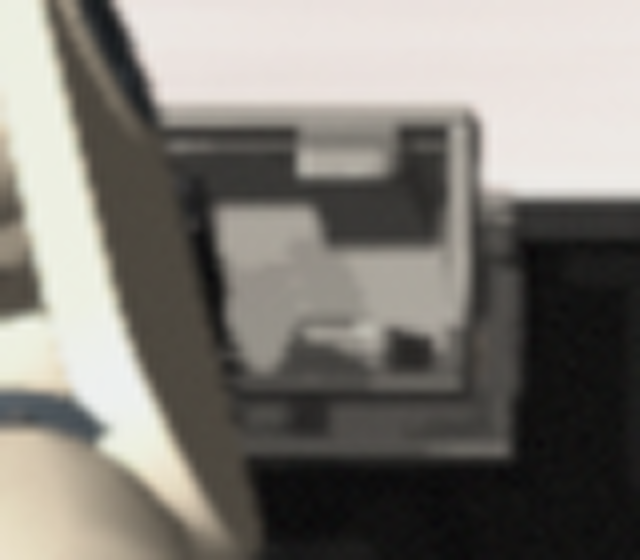

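```bash
python3 - <<'E'
from h import *; from rig import vision
np.set_printoptions(precision=1,suppress=True)
p=vision.camera_params('top'); s=8; o=(125,105)
for c,z in [((467,391),184.4),((475,108),184.4),((513,459),70),((515,200),70)]: print(c, ray(((c[0]+.5)/s-.5+o[0],(c[1]+.5)/s-.5+o[1]),p,z)[:2])
E
python3 go.py 606.7 255.6 160 -0.8
```

```text
(467, 391) [600.9 152.4]
(475, 108) [719.8 150.9]
(513, 459) [599.5 155.4]
(515, 200) [718.1 156. ]
pos [607.8 253.5 165. ] yaw -0.88 t 12.0 F [ 1.2  0.3 -0.8] q [0.39 0.47 1.62 0.   1.06 0.41]
dp [-1.2 -2.1  5. ] ang [-0.001  -0.0023 -0.0014] rows>= 0.1
```

```bash
python3 -m inch '[{"dp":[0,-4.5,5],"fingers":255,"angular":[0,0,0]},{"dp":[0,-4.5,12],"fingers":255,"angular":[0,0,0]},{"dp":[0,-4.5,20],"fingers":255,"angular":[0,0,0]},{"dp":[0,-4.5,28],"fingers":255,"angular":[0,0,0]},{"dp":[0,-4.5,34],"fingers":255,"angular":[0,0,0]},{"dp":[0,-4.5,37],"fingers":255,"angular":[0,0,0]},{"dp":[0,-4.5,40],"fingers":255,"angular":[0,0,0]},{"dp":[0,-4.5,42],"fingers":255,"angular":[0,0,0]},{"dp":[0,-4.5,42],"fingers":255,"angular":[0,0,0]}]'; python3 - <<'E'
from h import *; from rig import vision
im,d=vision.grab_frame('top'); cv2.imwrite('pics/top12.png',im); np.save('pics/t12.npy',d)
a=cv2.resize(im[110:170,135:205],None,fx=6,fy=6,interpolation=cv2.INTER_CUBIC)
im,d=vision.grab_frame('side'); cv2.imwrite('pics/side12.png',im)
b=cv2.resize(im[90:160,260:330],None,fx=5.2,fy=360/70,interpolation=cv2.INTER_CUBIC)
cv2.imwrite('pics/z12.png',np.hstack([a,b]))
E
python3 go.py 607.3 258 114 -0.8
```

```text
clock: 12.75
eef_pos: [606.7, 257.6, 120.8]
tcp_rot: [3.141, 0.001, -0.015]
contact_force: [0.3, 0.1, -1.8]
opening: 0.077
pos [607.  257.8 121.4] yaw -0.86 t 12.85 F [-0.6 -1.1 -2.3] q [0.4  0.52 1.64 0.   0.98 0.41]
dp [ 0.3 -0.2  7.4] ang [-0.0001 -0.0002 -0.0011] rows>= 0.2
```

View pics/z12.png

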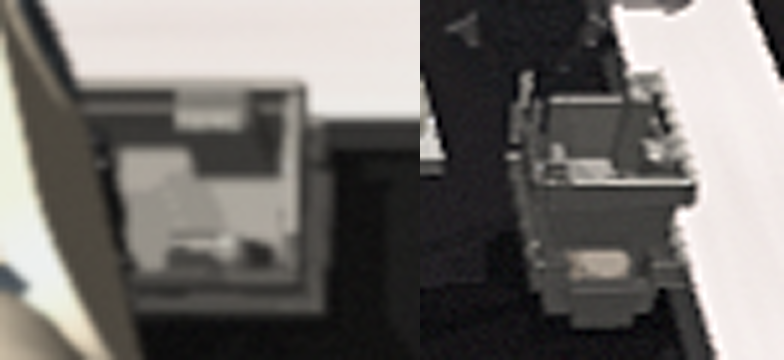

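```bash
python3 - <<'E'
from h import *; from rig import vision
np.set_printoptions(precision=1,suppress=True)
p=vision.camera_params('top'); s=6; o=(135,110)
for c,z in [((301,282),141.6),((305,83),141.6),((326,312),70),((329,122),70)]: print(c, ray(((c[0]+.5)/s-.5+o[0],(c[1]+.5)/s-.5+o[1]),p,z)[:2])
p=vision.camera_params('side'); s=5.2;
for c,z in [((540-420,185),141.6),((692-420,185),141.6)]: print(c, ray(((c[0]+.5)/s-.5+260,(c[1]+.5)/(360/70)-.5+90),p,z)[:2])
E
```

```text
(301, 282) [601.2 155.1]
(305, 83) [716.4 154.5]
(326, 312) [600.8 154.6]
(329, 122) [716.8 154.3]
(120, 185) [605.8 155.5]
(272, 185) [715.7 149.5]
```

Held and loaded edges now coincide to within about 1 mm in the top view. I lower gently.

```bash
python3 -m inch '[{"dp":[0,0,1.5],"fingers":255,"angular":[0,0,0]},{"dp":[0,0,3],"fingers":255,"angular":[0,0,0]},{"dp":[0,0,4.5],"fingers":255,"angular":[0,0,0]},{"dp":[0,0,5.5],"fingers":255,"angular":[0,0,0]},{"dp":[0,0,5.5],"fingers":255,"angular":[0,0,0]}]'; python3 -m inch '[{"dp":[0,0,1],"fingers":255,"angular":[0,0,0]},{"dp":[0,0,1],"fingers":255,"angular":[0,0,0]}]'; python3 -m inch '[{"dp":[0,0,1],"fingers":255,"angular":[0,0,0]},{"dp":[0,0,1],"fingers":255,"angular":[0,0,0]}]'
```

```text
clock: 13.27
eef_pos: [606.6, 257.7, 115.5]
tcp_rot: [3.141, 0.0, -0.015]
contact_force: [0.6, 0.0, -1.5]
opening: 0.072
clock: 13.43
eef_pos: [606.8, 257.7, 114.6]
tcp_rot: [3.141, 0.0, -0.015]
contact_force: [-0.8, 0.0, -1.7]
opening: 0.08
clock: 13.6
eef_pos: [606.9, 257.8, 113.9]
tcp_rot: [-3.141, -0.0, -0.015]
contact_force: [0.1, 0.8, -1.0]
opening: 0.075
```

```bash
python3 -m inch '[{"dp":[0,0,1],"fingers":255,"angular":[0,0,0]},{"dp":[0,0,1],"fingers":255,"angular":[0,0,0]}]'; python3 -m inch '[{"dp":[0,0,1],"fingers":255,"angular":[0,0,0]},{"dp":[0,0,1],"fingers":255,"angular":[0,0,0]}]'
```

```text
clock: 13.77
eef_pos: [607.0, 257.8, 113.9]
tcp_rot: [-3.141, -0.0, -0.015]
contact_force: [-2.7, -1.3, 8.1]
opening: 0.078
clock: 13.93
eef_pos: [606.9, 257.8, 113.8]
tcp_rot: [-3.141, -0.001, -0.015]
contact_force: [-5.8, -1.5, 15.3]
opening: 0.077
```

```bash
python3 -m inch '[{"dp":[0,0,-1.5],"fingers":255,"angular":[0,0,0]},{"dp":[0,0,-1.5],"fingers":200,"angular":[0,0,0]},{"dp":[0,0,-1.5],"fingers":120,"angular":[0,0,0]},{"dp":[0,0,-1.5],"fingers":60,"angular":[0,0,0]},{"dp":[0,0,-1.5],"fingers":60,"angular":[0,0,0]},{"dp":[0,0,-1.5],"fingers":60,"angular":[0,0,0]}]'; python3 -m inch '[{"dp":[0,0,-20],"fingers":60,"angular":[0,0,0]},{"dp":[0,0,-50],"fingers":0,"angular":[0,0,0]},{"dp":[0,0,-90],"fingers":0,"angular":[0,0,0]},{"dp":[0,0,-130],"fingers":0,"angular":[0,0,0]},{"dp":[0,0,-150],"fingers":0,"angular":[0,0,0]}]';python3 go.py 520 -229 250 -24.7
```

```text
clock: 14.43
eef_pos: [606.8, 257.7, 113.1]
tcp_rot: [3.141, 0.0, -0.015]
contact_force: [-0.3, -1.1, 0.9]
opening: 0.76
clock: 14.85
eef_pos: [608.4, 258.4, 268.4]
tcp_rot: [-3.139, -0.005, -0.015]
contact_force: [1.5, 0.4, 1.3]
opening: 0.997
pos [608.4 258.4 268.4] yaw -0.86 t 14.85 F [1.5 0.4 1.3] q [ 0.4   0.38  1.52 -0.    1.24  0.41]
dp [-81.1 488.7  16.9] ang [-0.0032 -0.0045  0.4161] rows>= 11.9
```

```bash
python3 -m inch '[{"dp":[40,0,0],"fingers":0,"angular":[0,0,0]},{"dp":[40,0,0],"fingers":0,"angular":[0,0,0]},{"dp":[40,0,0],"fingers":0,"angular":[0,0,0]}]'; python3 - <<'E'
from rect import *
p=vision.camera_params('wrist'); im,d=vision.grab_frame('wrist'); cv2.imwrite('pics/w13.png',im)
for hi,z in (((126,145),134),): print(rect(d,p,z,(560,760,120,360),*hi)[::2])
im,d=vision.grab_frame('side'); cv2.imwrite('pics/side13.png',cv2.resize(im[70:190,230:360],None,fx=5,fy=5,interpolation=cv2.INTER_CUBIC))
E
```

```text
clock: 15.1
eef_pos: [647.9, 256.9, 262.9]
tcp_rot: [-3.142, -0.0, -0.016]
contact_force: [-0.8, -0.1, -0.1]
opening: 0.999
(((663.3397827148438, 241.99099731445312), (168.16758728027344, 118.89551544189453), 89.13666534423828), np.float64(132.3117671046637))
```

View pics/w13.png

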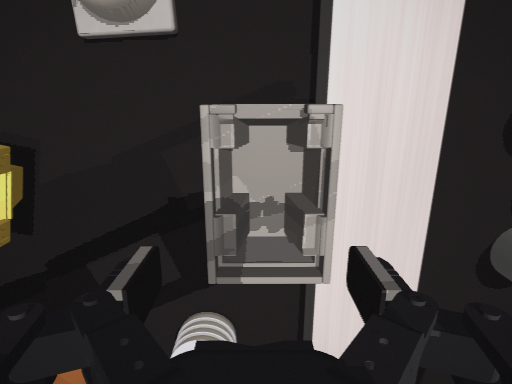

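View pics/side13.png

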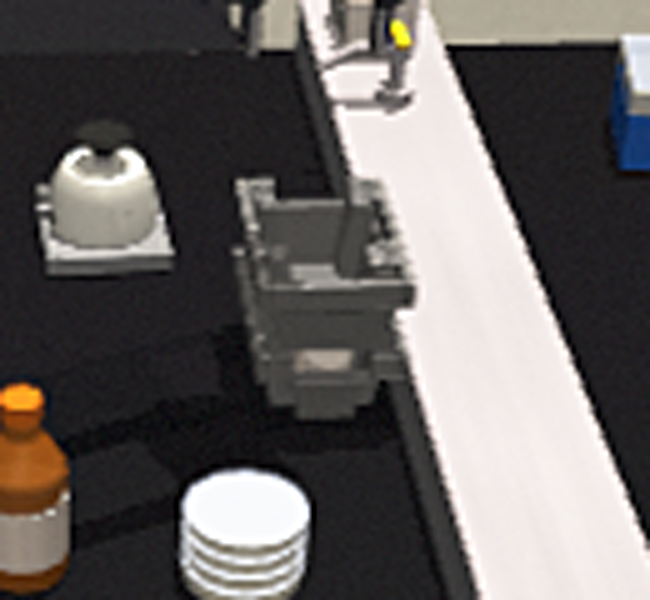

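```bash
python3 go.py 520 -235 240 -24.7; python3 -m inch '[{"dp":[-120,492,23],"fingers":0,"angular":[0,0,0.416]},{"dp":[-120,492,23],"fingers":0,"angular":[0,0,0.416]},{"dp":[-120,492,23],"fingers":0,"angular":[0,0,0.416]},{"dp":[-120,492,23],"fingers":0,"angular":[0,0,0.416]},{"dp":[-120,492,23],"fingers":0,"angular":[0,0,0.416]},{"dp":[-120,492,23],"fingers":0,"angular":[0,0,0.416]},{"dp":[-120,492,23],"fingers":0,"angular":[0,0,0.416]},{"dp":[-120,492,23],"fingers":0,"angular":[0,0,0.416]},{"dp":[-120,492,23],"fingers":0,"angular":[0,0,0.416]},{"dp":[-120,492,23],"fingers":0,"angular":[0,0,0.416]},{"dp":[-120,492,23],"fingers":0,"angular":[0,0,0.416]},{"dp":[-120,492,23],"fingers":0,"angular":[0,0,0.416]}]'; python3 -m inch '[{"dp":[0,0,0],"fingers":0,"angular":[0,0,0]},{"dp":[0,0,0],"fingers":0,"angular":[0,0,0]},{"dp":[0,0,0],"fingers":0,"angular":[0,0,0]}]'; python3 go.py 520 -235 240 -24.7
cat > wl.py <<'E'
import sys
from rect import *
t=sys.argv[1]; z,lo,hi=map(float,sys.argv[2:5]); box=list(map(float,sys.argv[5:9]))
p=vision.camera_params('wrist'); im,d=vision.grab_frame('wrist'); cv2.imwrite(f'pics/w{t}.png',im); np.save(f'pics/w{t}.npy',d); pickle.dump(p,open(f'pics/w{t}.pkl','wb'))
print(rect(d,p,z,box,lo,hi)[::2])
E
python3 wl.py 14 70 61 80 380 640 -380 -120
```

```text
pos [646.1 256.9 262.2] yaw -0.87 t 15.2 F [-0.7  0.1  0.1] q [0.38 0.44 1.43 0.   1.27 0.39]
dp [-118.6  493.8   22.7] ang [0.001  0.0017 0.4159] rows>= 12.2
clock: 16.2
eef_pos: [519.5, -227.4, 240.2]
tcp_rot: [-3.141, 0.001, -0.431]
contact_force: [1.0, 0.4, -0.0]
opening: 0.996
clock: 16.45
eef_pos: [520.6, -225.7, 240.3]
tcp_rot: [-3.141, 0.001, -0.432]
contact_force: [-0.2, -0.1, -0.1]
opening: 1.003
pos [ 520.6 -225.7  240.3] yaw -24.75 t 16.45 F [-0.2 -0.1 -0.1] q [-0.41  0.26  1.75  0.    1.14  0.02]
dp [3.4 8.7 0.2] ang [-0.0005  0.001  -0.0008] rows>= 0.2
(((516.5111694335938, -247.60693359375), (167.47068786621094, 119.02694702148438), 65.2744140625), np.float64(68.2510374501378))
```

View pics/w14.png

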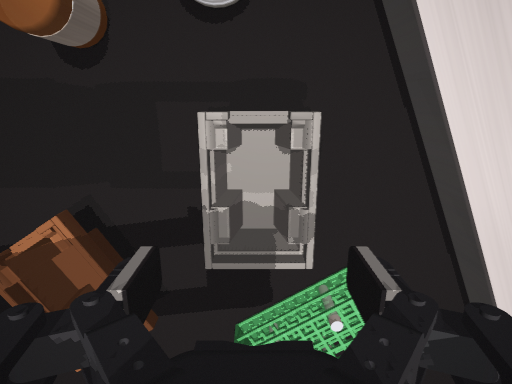

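```bash
python3 go.py 573.2 -258.3 49 -24.7; python3 -m inch '[{"dp":[30,4,30],"fingers":0,"angular":[0,0,0]},{"dp":[55,7,60],"fingers":0,"angular":[0,0,0]},{"dp":[61.5,7.6,95],"fingers":0,"angular":[0,0,0]},{"dp":[61.5,7.6,125],"fingers":0,"angular":[0,0,0]},{"dp":[61.5,7.6,150],"fingers":0,"angular":[0,0,0]},{"dp":[61.5,7.6,165],"fingers":0,"angular":[0,0,0]},{"dp":[61.5,7.6,165],"fingers":0,"angular":[0,0,0]}]'; python3 go.py 573.2 -258.3 49 -24.7
```

```text
pos [ 521.  -225.1  240.4] yaw -24.67 t 16.5 F [-0.  -0.2 -0.8] q [-0.41  0.26  1.75  0.    1.14  0.02]
dp [ 61.5   8.4 191.3] ang [-0.0005  0.0008  0.0006] rows>= 4.8
clock: 17.08
eef_pos: [572.1, -255.8, 71.8]
tcp_rot: [-3.141, 0.006, -0.429]
contact_force: [-0.4, -0.7, 0.4]
opening: 0.999
pos [ 572.1 -255.8   71.8] yaw -24.56 t 17.08 F [-0.4 -0.7  0.4] q [-0.42  0.54  1.74  0.    0.87  0.01]
dp [ 2.2  1.8 22.8] ang [-0.0002  0.0065  0.0025] rows>= 0.6
```

```bash
python3 -m inch '[{"dp":[1.5,1.5,10],"fingers":0,"angular":[0,0,0]},{"dp":[1.5,1.5,20],"fingers":0,"angular":[0,0,0]},{"dp":[1.5,1.5,24],"fingers":0,"angular":[0,0,0]},{"dp":[1.5,1.5,24],"fingers":0,"angular":[0,0,0]}]'; python3 go.py 573.2 -258.3 49 -24.7; python3 wl.py 15 70 61 80 380 640 -380 -120
```

```text
clock: 17.42
eef_pos: [574.5, -260.5, 51.2]
tcp_rot: [3.142, 0.001, -0.431]
contact_force: [0.0, -0.3, -0.5]
opening: 0.998
pos [ 574.5 -260.5   51.2] yaw -24.67 t 17.42 F [ 0.  -0.3 -0.5] q [-0.43  0.57  1.74 -0.    0.83  0.  ]
dp [-2.  -1.4  2.2] ang [0.     0.0006 0.0005] rows>= 0.1
(((570.01904296875, -240.18408203125), (110.29359436035156, 29.34073829650879), 65.43451690673828), np.float64(68.43975953102554))
```

View pics/w15.png

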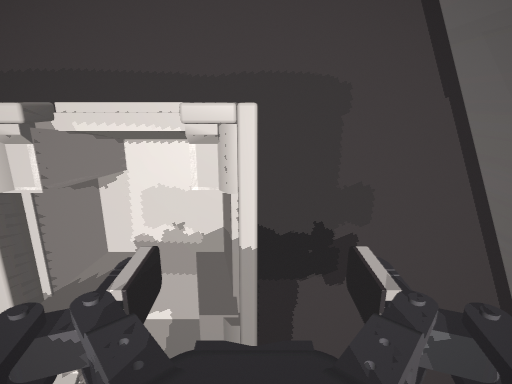

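```bash
python3 -m inch '[{"dp":[-2,-1.4,1.5],"fingers":0,"angular":[0,0,0]},{"dp":[-2,-1.4,1.5],"fingers":255,"angular":[0,0,0]},{"dp":[-2,-1.4,1.5],"fingers":255,"angular":[0,0,0]},{"dp":[-2,-1.4,1.5],"fingers":255,"angular":[0,0,0]},{"dp":[-2,-1.4,1.5],"fingers":255,"angular":[0,0,0]},{"dp":[-2,-1.4,1.5],"fingers":255,"angular":[0,0,0]},{"dp":[-2,-1.4,1.5],"fingers":255,"angular":[0,0,0]},{"dp":[-2,-1.4,1.5],"fingers":255,"angular":[0,0,0]},{"dp":[-2,-1.4,1.5],"fingers":255,"angular":[0,0,0]},{"dp":[-2,-1.4,1.5],"fingers":255,"angular":[0,0,0]}]' 60; python3 -m inch '[{"dp":[0,0,-5],"fingers":255,"angular":[0,0,0]},{"dp":[0,0,-15],"fingers":255,"angular":[0,0,0]},{"dp":[0,0,-30],"fingers":255,"angular":[0,0,0]},{"dp":[0,0,-50],"fingers":255,"angular":[0,0,0]},{"dp":[0,0,-75],"fingers":255,"angular":[0,0,0]},{"dp":[0,0,-105],"fingers":255,"angular":[0,0,0]},{"dp":[0,0,-140],"fingers":255,"angular":[0,0,0]},{"dp":[0,0,-175],"fingers":255,"angular":[0,0,0]},{"dp":[0,0,-210],"fingers":255,"angular":[0,0,0]},{"dp":[0,0,-235],"fingers":255,"angular":[0,0,0]}]'; python3 - <<'E'
from h import *; from rig import vision
im,d=vision.grab_frame('side'); cv2.imwrite('pics/side16.png',im)
E
python3 go.py 607 228 290 179.1
```

```text
clock: 18.3
eef_pos: [573.5, -258.9, 50.4]
tcp_rot: [3.142, -0.0, -0.431]
contact_force: [-1.5, 0.6, 4.6]
opening: 0.077
clock: 19.13
eef_pos: [573.9, -259.0, 289.4]
tcp_rot: [-3.142, -0.003, -0.431]
contact_force: [0.2, -0.4, -1.3]
opening: 0.079
pos [ 575.7 -259.8  294.1] yaw -24.69 t 19.18 F [ 1.2 -1.4  2.8] q [-0.43  0.31  1.56 -0.    1.27  0.  ]
dp [-175.4 -456.3    2.4] ang [-0.0134 -0.0028  2.7263] rows>= 21.8
```

View pics/side16.png

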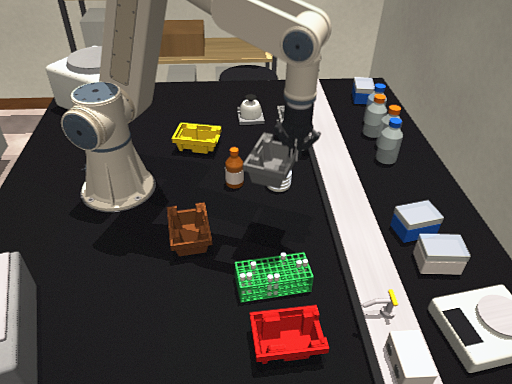

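```bash
python3 -m inch '[{"dp":[-3,-8,0],"fingers":255,"angular":[0,0,-0.06]},{"dp":[-8,-22,0],"fingers":255,"angular":[0,0,-0.17]},{"dp":[-16,-42,0],"fingers":255,"angular":[0,0,-0.29]},{"dp":[-24,-62,0],"fingers":255,"angular":[0,0,-0.41]},{"dp":[-32,-83,0],"fingers":255,"angular":[0,0,-0.53]},{"dp":[-40,-104,0],"fingers":255,"angular":[0,0,-0.65]},{"dp":[-48,-125,0],"fingers":255,"angular":[0,0,-0.77]},{"dp":[-56,-146,0],"fingers":255,"angular":[0,0,-0.89]},{"dp":[-64,-167,0],"fingers":255,"angular":[0,0,-1.01]},{"dp":[-72,-188,0],"fingers":255,"angular":[0,0,-1.13]},{"dp":[-80,-208,0],"fingers":255,"angular":[0,0,-1.25]},{"dp":[-88,-228,0],"fingers":255,"angular":[0,0,-1.37]}]'; python3 go.py 607.1 229.3 290 179.1
```

```text
clock: 20.18
eef_pos: [588.4, -13.7, 285.4]
tcp_rot: [-3.142, -0.0, 0.945]
contact_force: [-0.7, 0.0, -0.8]
opening: 0.072
pos [588.4 -13.7 285.4] yaw 54.15 t 20.18 F [-0.7  0.  -0.8] q [-0.03  0.25  1.65  0.    1.24 -0.97]
dp [ 207.9 -127.1   -4.6] ang [ 1.0000e-04 -1.0000e-04 -2.1809e+00] rows>= 17.5
```

```bash
python3 -m inch '[{"dp":[14,-9,0],"fingers":255,"angular":[0,0,-0.12]},{"dp":[30,-18,0],"fingers":255,"angular":[0,0,-0.24]},{"dp":[46,-28,0],"fingers":255,"angular":[0,0,-0.36]},{"dp":[62,-38,0],"fingers":255,"angular":[0,0,-0.48]},{"dp":[78,-48,0],"fingers":255,"angular":[0,0,-0.6]},{"dp":[94,-58,0],"fingers":255,"angular":[0,0,-0.72]},{"dp":[110,-68,0],"fingers":255,"angular":[0,0,-0.84]},{"dp":[126,-78,0],"fingers":255,"angular":[0,0,-0.96]},{"dp":[142,-87,0],"fingers":255,"angular":[0,0,-1.08]},{"dp":[158,-97,0],"fingers":255,"angular":[0,0,-1.2]},{"dp":[172,-105,0],"fingers":255,"angular":[0,0,-1.32]},{"dp":[184,-112,0],"fingers":255,"angular":[0,0,-1.42]}]'; python3 go.py 607.1 229.3 290 179.1
```

```text
clock: 21.18
eef_pos: [606.6, 200.9, 285.3]
tcp_rot: [-3.141, -0.0, 2.366]
contact_force: [-0.0, -0.5, -1.6]
opening: 0.078
pos [606.6 200.9 285.3] yaw 135.55 t 21.18 F [-0.  -0.5 -1.6] q [ 0.32  0.33  1.54  0.    1.27 -2.05]
dp [19.5 20.6 -4.7] ang [ 0.000e+00 -3.000e-04 -7.602e-01] rows>= 6.1
```

```bash
python3 -m inch '[{"dp":[4,4,0],"fingers":255,"angular":[0,0,-0.12]},{"dp":[8,8,0],"fingers":255,"angular":[0,0,-0.24]},{"dp":[12,12,0],"fingers":255,"angular":[0,0,-0.36]},{"dp":[16,17,0],"fingers":255,"angular":[0,0,-0.48]},{"dp":[19.5,20.6,0],"fingers":255,"angular":[0,0,-0.6]},{"dp":[19.5,20.6,5],"fingers":255,"angular":[0,0,-0.7]},{"dp":[19.5,20.6,20],"fingers":255,"angular":[0,0,-0.76]},{"dp":[19.5,20.6,40],"fingers":255,"angular":[0,0,-0.76]},{"dp":[19.5,20.6,58],"fingers":255,"angular":[0,0,-0.76]},{"dp":[19.5,20.6,70],"fingers":255,"angular":[0,0,-0.76]},{"dp":[19.5,20.6,70],"fingers":255,"angular":[0,0,-0.76]},{"dp":[19.5,20.6,70],"fingers":255,"angular":[0,0,-0.76]}]'; python3 go.py 607.1 229.3 215 179.1
python3 - <<'E'
from h import *; from rig import vision
im,d=vision.grab_frame('top'); cv2.imwrite('pics/top17.png',im)
a=cv2.resize(im[90:170,125:205],None,fx=7,fy=7,interpolation=cv2.INTER_CUBIC); cv2.imwrite('pics/z17.png',a)
im,d=vision.grab_frame('side'); cv2.imwrite('pics/side17.png',im); cv2.imwrite('pics/zs17.png',cv2.resize(im[60:160,240:340],None,fx=6,fy=6,interpolation=cv2.INTER_CUBIC))
E
```

```text
clock: 22.18
eef_pos: [607.4, 228.0, 215.0]
tcp_rot: [-3.141, -0.001, 3.119]
contact_force: [-0.4, 0.2, -1.2]
opening: 0.074
pos [607.4 228.  215. ] yaw 178.7 t 22.18 F [-0.4  0.2 -1.2] q [ 0.36  0.4   1.59 -0.    1.14 -2.76]
dp [ 0.3  1.3 -0. ] ang [-0.0004 -0.0011 -0.0069] rows>= 0.1
```

View pics/z17.png

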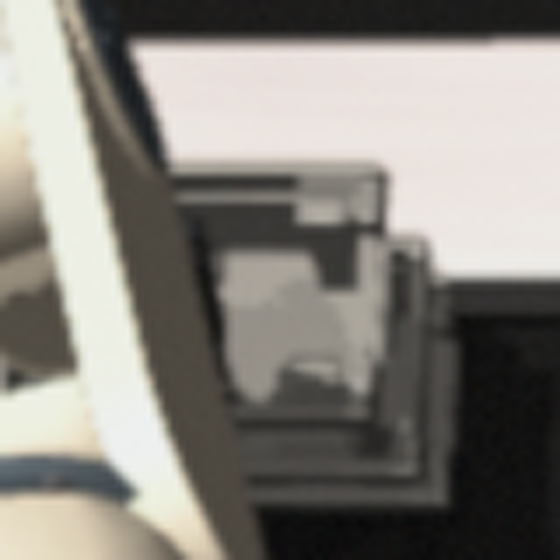

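View pics/zs17.png

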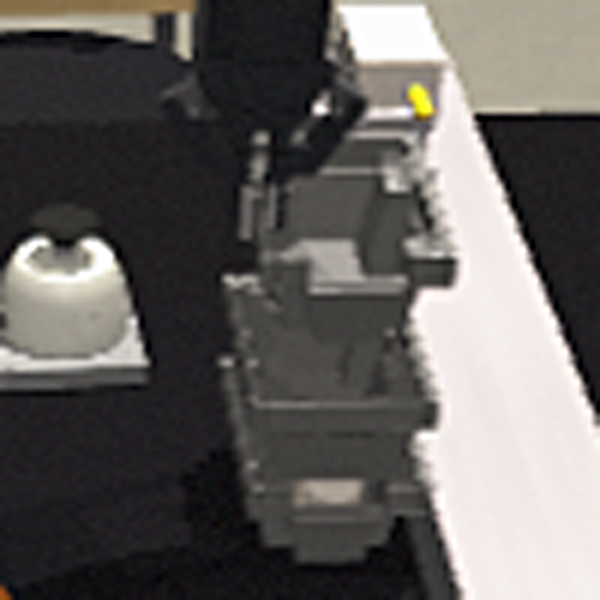

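```bash
python3 - <<'E'
from h import *; from rig import vision
np.set_printoptions(precision=1,suppress=True)
p=vision.camera_params('top'); s=7; o=(125,90)
for c,z in [((376,420),234.6),((386,165),234.6),((417,475),134),((428,238),134),((448,505),70)]: print(c, ray(((c[0]+.5)/s-.5+o[0],(c[1]+.5)/s-.5+o[1]),p,z)[:2])
E
python3 go.py 607.1 229.3 215 179.1
```

```text
(376, 420) [600.4 156.6]
(386, 165) [717.9 154. ]
(417, 475) [600.2 158.6]
(428, 238) [718.4 155. ]
(448, 505) [600.3 155.8]
pos [608.3 228.4 216.4] yaw 178.7 t 22.28 F [ 0.4 -0.8 -0.6] q [ 0.36  0.4   1.59 -0.    1.14 -2.76]
dp [1.3 0.9 1.4] ang [ 0.0006  0.0015 -0.0069] rows>= 0.1
```

```bash
python3 -m inch '[{"dp":[0.5,1.5,6],"fingers":255,"angular":[0,0,-0.006]},{"dp":[0.5,1.5,14],"fingers":255,"angular":[0,0,-0.006]},{"dp":[0.5,1.5,21],"fingers":255,"angular":[0,0,-0.006]},{"dp":[0.5,1.5,26],"fingers":255,"angular":[0,0,-0.006]},{"dp":[0.5,1.5,29],"fingers":255,"angular":[0,0,-0.006]},{"dp":[0.5,1.5,30],"fingers":255,"angular":[0,0,-0.006]},{"dp":[0.5,1.5,30],"fingers":255,"angular":[0,0,-0.006]}]'; python3 - <<'E'
from h import *; from rig import vision
im,d=vision.grab_frame('top')
a=cv2.resize(im[100:170,130:200],None,fx=8,fy=8,interpolation=cv2.INTER_CUBIC); cv2.imwrite('pics/z18.png',a)
E
python3 go.py 607.1 229.9 178.4 179.1
```

```text
clock: 22.87
eef_pos: [607.1, 229.6, 184.7]
tcp_rot: [-3.141, -0.001, 3.125]
contact_force: [-0.2, 0.6, -2.5]
opening: 0.079
pos [607.3 229.6 185. ] yaw 179.05 t 22.92 F [-0.4  0.3 -1.7] q [ 0.36  0.43  1.62  0.    1.09 -2.77]
dp [0.2 0.2 6.6] ang [-0.     -0.0001 -0.0009] rows>= 0.2
```

View pics/z18.png

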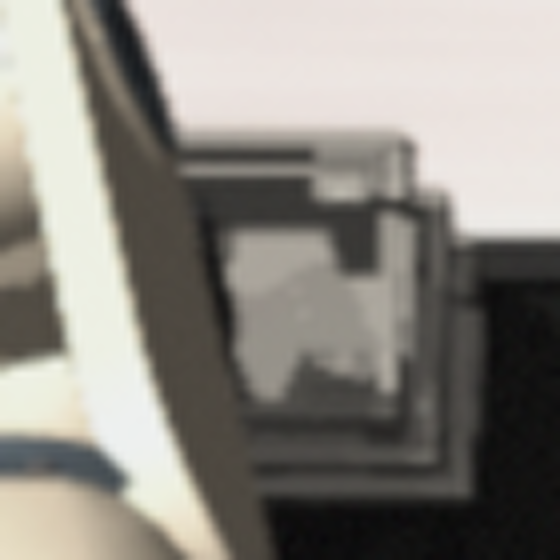

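Evenly nested edges in the top view, about (405,420), (440,465) and (472,497), so the three are aligned. I lower slowly.

```bash
python3 -m inch '[{"dp":[0,0,1.5],"fingers":255,"angular":[0,0,0]},{"dp":[0,0,3],"fingers":255,"angular":[0,0,0]},{"dp":[0,0,4.5],"fingers":255,"angular":[0,0,0]},{"dp":[0,0,5],"fingers":255,"angular":[0,0,0]}]'; python3 -m inch '[{"dp":[0,0,1],"fingers":255,"angular":[0,0,0]},{"dp":[0,0,1],"fingers":255,"angular":[0,0,0]}]'; python3 -m inch '[{"dp":[0,0,1],"fingers":255,"angular":[0,0,0]},{"dp":[0,0,1],"fingers":255,"angular":[0,0,0]}]'
```

```text
clock: 23.25
eef_pos: [607.1, 229.6, 179.9]
tcp_rot: [-3.142, -0.0, 3.125]
contact_force: [0.1, 0.3, -1.3]
opening: 0.075
clock: 23.42
eef_pos: [607.2, 229.6, 178.9]
tcp_rot: [-3.142, -0.0, 3.125]
contact_force: [0.1, -0.1, -1.9]
opening: 0.078
clock: 23.58
eef_pos: [607.3, 229.7, 178.4]
tcp_rot: [3.142, 0.0, 3.125]
contact_force: [-0.7, -1.1, 1.1]
opening: 0.077
```

```bash
python3 -m inch '[{"dp":[0,0,0.7],"fingers":255,"angular":[0,0,0]},{"dp":[0,0,0.7],"fingers":255,"angular":[0,0,0]}]'; python3 -m inch '[{"dp":[0,0,-0.5],"fingers":255,"angular":[0,0,0]},{"dp":[0,0,-0.5],"fingers":200,"angular":[0,0,0]},{"dp":[0,0,-0.5],"fingers":120,"angular":[0,0,0]},{"dp":[0,0,-0.5],"fingers":60,"angular":[0,0,0]},{"dp":[0,0,-0.5],"fingers":60,"angular":[0,0,0]},{"dp":[0,0,-0.5],"fingers":60,"angular":[0,0,0]}]'; python3 -m inch '[{"dp":[0,0,-10],"fingers":60,"angular":[0,0,0]},{"dp":[0,0,-30],"fingers":60,"angular":[0,0,0]},{"dp":[0,0,-60],"fingers":30,"angular":[0,0,0]},{"dp":[-25,0,-100],"fingers":0,"angular":[0,0,0]},{"dp":[-40,0,-120],"fingers":0,"angular":[0,0,0]},{"dp":[-40,0,-120],"fingers":0,"angular":[0,0,0]},{"dp":[-40,0,-120],"fingers":0,"angular":[0,0,0]}]'
python3 wl.py 19 198 188 210 560 760 120 360
python3 - <<'E'
from h import *; from rig import vision
im,d=vision.grab_frame('side'); cv2.imwrite('pics/zs19.png',cv2.resize(im[60:160,240:340],None,fx=6,fy=6,interpolation=cv2.INTER_CUBIC))
E
```

```text
clock: 23.75
eef_pos: [607.3, 229.6, 178.4]
tcp_rot: [3.141, 0.0, 3.125]
contact_force: [-4.0, -1.5, 6.6]
opening: 0.077
clock: 24.25
eef_pos: [607.2, 229.6, 177.8]
tcp_rot: [-3.142, -0.0, 3.125]
contact_force: [0.3, 0.2, 0.1]
opening: 0.76
clock: 24.83
eef_pos: [648.6, 229.1, 300.3]
tcp_rot: [3.14, 0.004, 3.125]
contact_force: [0.1, -0.0, -0.8]
opening: 0.998
(((664.5020141601562, 242.74374389648438), (167.54733276367188, 118.71015930175781), 88.94337463378906), np.float64(196.15107607928624))
```

View pics/w19.png

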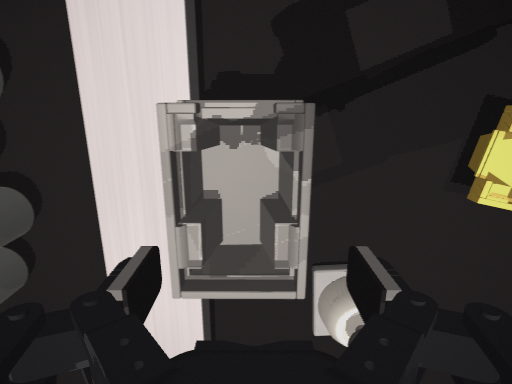

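View pics/zs19.png

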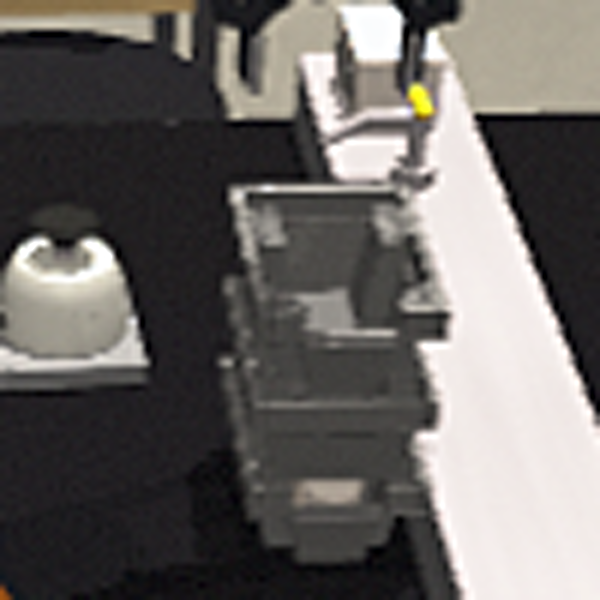

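```bash
python3 -m inch '[{"dp":[40,-30,-10],"fingers":0,"angular":[0,0,0]},{"dp":[80,-60,-10],"fingers":0,"angular":[0,0,0]},{"dp":[120,-95,-10],"fingers":0,"angular":[0,0,0]},{"dp":[150,-130,-10],"fingers":0,"angular":[0,0,0]},{"dp":[170,-165,-10],"fingers":0,"angular":[0,0,0]},{"dp":[190,-200,-10],"fingers":0,"angular":[0,0,0]},{"dp":[200,-240,-10],"fingers":0,"angular":[0,0,0]},{"dp":[200,-270,-10],"fingers":0,"angular":[0,0,0]},{"dp":[200,-270,-10],"fingers":0,"angular":[0,0,0]}]'
python3 - <<'E'
from rect import *
np.set_printoptions(precision=3,suppress=True)
im,d=vision.grab_frame('top'); cv2.imwrite('pics/top20.png',im); p=vision.camera_params('top'); W=pts(d,p)
cv2.imwrite('pics/z20.png',cv2.resize(im[95:180,90:260],None,fx=4.5,fy=4.5,interpolation=cv2.INTER_CUBIC))
r=rect(d,p,198,(560,760,120,360),190,206); print(r[::2])
q=W[r[1]]; A=np.c_[q[:,:2],np.ones(len(q))]; print('tilt',np.linalg.lstsq(A,q[:,2],rcond=None)[0])
for n,(u0,u1,v0,v1) in dict(mixer=(82,130,170,215),dish=(222,255,150,190),rack=(340,388,152,222),bottle=(218,248,198,228)).items():
    w=W[v0:v1,u0:u1]; k=w[w[...,2]>15]; print(n,np.percentile(k,[2,50,98],axis=0)[:,:2].round(0).tolist())
s,d=vision.grab_frame('side'); cv2.imwrite('pics/side20.png',s)
E
```

```text
clock: 25.68
eef_pos: [439.8, 7.8, 305.2]
tcp_rot: [-3.096, 0.005, 3.082]
contact_force: [0.3, -0.3, -0.1]
opening: 0.995
(((660.2904663085938, 246.19070434570312), (170.2960968017578, 119.77835083007812), 88.99366760253906), np.float64(197.41787757779423))
tilt [  0.006  -0.002 193.597]
mixer [[450.0, 407.0], [495.0, 446.0], [556.0, 519.0]]
dish [[403.0, -53.0], [464.0, -32.0], [609.0, -7.0]]
rack [[402.0, -509.0], [501.0, -457.0], [598.0, -407.0]]
bottle [[334.0, -42.0], [366.0, -31.0], [429.0, 13.0]]
```

View pics/z20.png

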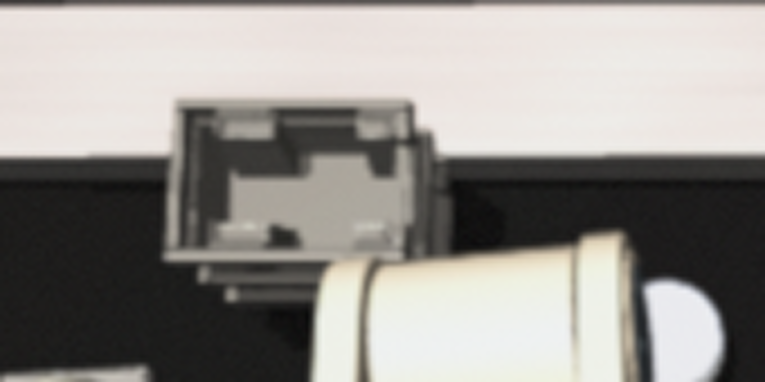

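View pics/side20.png

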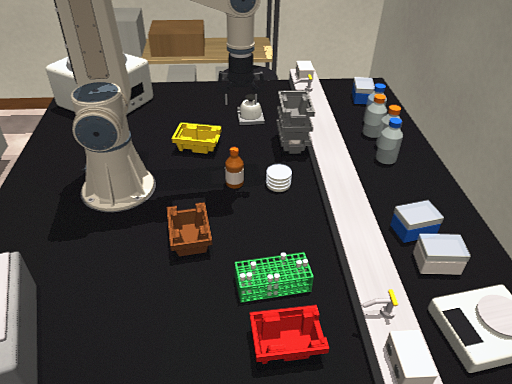

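```bash
python3 - <<'E'
from h import *; from rig import vision
p=vision.camera_params('top'); s=4.5
f=lambda c,z: ray(((c[0]+.5)/s-.5+90,(c[1]+.5)/s-.5+95),p,z)[:2].round(1)
print('loaded near-left',f((227,300),70),'over near-left',f((198,283),134),'under near-left',f((163,261),198),'ledge',f((60,157),64),f((600,157),64))
print('ledge pts at y=241', f((300,157),64))
E
python3 -m inch '[{"dp":[0,0,0],"fingers":0,"angular":[0,0,0]},{"dp":[0,0,0],"fingers":0,"angular":[0,0,0]}]'
```

```text
loaded near-left [604.8 327.6] over near-left [602.8 328.8] under near-left [603.2 332.2] ledge [725.7 467.4] [718.2  34.8]
ledge pts at y=241 [722.3 274.8]
clock: 25.95
eef_pos: [442.6, 10.0, 305.8]
tcp_rot: [-3.098, 0.006, 3.085]
contact_force: [-0.5, 0.5, -0.7]
opening: 1.0
```

```bash
python3 -c "from rig import sign_off; print(sign_off())"
```

```text
the job is handed in; nothing more can be done
None
```

The stack of three is built against the service ledge and handed in at about 26 s of the 72 s allowed; no verdict came back.

**What I did**
- I slid the loaded bin to the ledge with the open fingers as a two-point fence. The push stalled at about 9 N, flat against the ledge.
- I pinched the upper empty bin by its rim, lifted it out, and set it end for end on the loaded bin. I did the same with the lower empty bin on top of that one.

**Last checks**
- **Loaded bin:** no measurable gap to the ledge. The long side was about parallel, roughly 0.5 degrees off when last measured, before the stacking.
- **Rim heights:** the wrist camera read about 132 and 196 mm. It reads about 2 mm low, so these match the expected 134 and 198 mm.
- **Centring:** bin edges agree within about 2–4 mm between views. The top and wrist views differ by up to about 4 mm, and one left-corner reading of the top bin was about 3–4 mm off in y, so this is near the limit of what I could measure.
- **Level:** the top bin tilts about 0.006 rad.
- **Jars:** they stood upright after the push. Once stacked over they were mostly hidden, so I could not check all three at the end.
- **Other items:** the mixer and rack measured unmoved. The arm partly hid the dishes and bottle from the top camera, so that reading failed, but both looked undisturbed in the side view.

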